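# Fetch the paring chisel from under the tote's lift-out trays

## Robot

A 6-joint arm with a two-finger parallel gripper is mounted at the origin on a cart in front of the work surface, level with it; the furniture and walls round the work are solid. World frame = base frame: x ahead of the robot, y to its left, z up, the work surface at z = 0. Lengths are in m, angles in rad, forces in N, time in s.
With the tool pointing down it reaches from about 0.275 to 0.85 m from the base axis. Payload 5.2 kg.
Tool frame: the origin (TCP) lies midway between the tips of the shut fingers; the grasp point (between the pads) lies 19 mm behind it; z points along the fingers, y is the line along which they close (so a half turn about z gives the same grasp; the last joint's range is limited). The gripper opens to 85 mm and grips with 20 to 120 N. Pads are 22 mm wide; open, the fingers measure 114 mm over their backs; the gripper's body (76 mm by 85 mm) begins 54 mm behind the grasp point. The pads swing forward as they close: fully open they stand 13 mm farther back than shut.
Start: joints at [1.065, 0.259, 1.535, -0, 1.348, -0.203], TCP at [0.164, 0.525, 0.231] pointing down, gripper open.
Joint ranges: [-3.14, 3.14], [-0.91, 2.08], [0.19, 2.58], [-1.22, 4.36], [0.22, 2.71], [-3.12, 3.12]. Speed limits (rad/s): [2.57, 2.57, 3.14, 3.14, 3.14, 3.14].

## Interface

Orientations are given as a 3x3 rotation matrix whose columns are the frame's x, y, z axes.
In Python, from rig import readout, cams, ctrl gives the robot as it stands. The module is installed in compiled form; this text tells all that it offers.
- The arm moves only by the tool send_rows, never from a script. Its argument "moves" is a list of rows, each a list of 5 numbers: the shift along the tool's x, y, z in units of 30 mm (1.0 is 30 mm), then the turn about the tool's z in units of 5 degrees (1.0 is 5 degrees), then the gripper command: -1 is shut, 1 is fully open, values between are in proportion. In form: [[x, y, z, yaw, fingers], ...]. A call has 1 to 5 rows; each row is the pose to reach, as a shift and turn from the pose commanded when the call began, along the tool's axes at that moment; what a row does not reach only later rows make up. A row lasts 1/10 s, in which the tool goes at most 50 mm and 8.59 degrees, less where a joint would pass 70% of its speed; a pose out of reach is approached as far as the arm can. A call with a gripper value outside its range is refused whole. The fingers move at their own pace and stop on an object; "force" is the grip in N (left out, the last holds). Time passes only in rows, so rows that repeat a pose let the fingers close. It gives the time, the measured TCP pose, the force, the opening and the grip force at its end, in the units of the state.
- readout.sense(): the state, without advancing time (a new reading comes with each control period).
- cams.grab_frame(name): name is "scene" or "top" or "wrist"; returns a dict with "frame" (400x640x3 uint8, red, green, blue), "fovy" (degrees; the focal length in pixels is half the picture's height over the tangent of half this angle, whatever the lens; pixels are square), "cx", "cy" (the principal point, pixels), "pose" (4x4, takes a point from camera to world coordinates); the wrist camera has in their place "mount" (4x4, takes a point from camera to tool coordinates, whose origin is the TCP and whose axes are the flange's). Camera axes: x right, y down, z forward; pixel columns grow to the right and rows downward; lengths in m; the calibration is good to about 2 mm. A picture is of the moment at which its call begins: read the wrist's pose just before it. There is no depth.
- ctrl.hand_in(): hands the job in; it is judged then, once.
Trained networks look in a picture, given as the dict that the camera call returned (one of the last four; its "shot" number tells which), for a name from the list of things; names that differ only in an ending like _2 or _b are one class to them, and where a whole thing is asked for, a point or a joint stands for the part that bears it (a point fixed in the world has none). Each returns a list of dicts, best first, with "conf" (0 to 1); they miss things now and then, are a little off and sometimes report something else, mostly with a low value. They report only what shows in the picture. A call takes as long as a camera call.
- cams.spot_in(picture, query): "bbox" ([left, top, width, height] in pixels, round what is visible of it).
- cams.masks_of(picture, query): "mask" (400x640 bool, what is visible of it) and "bbox" ([left, top, width, height] in pixels, round what is visible of it).
The state is a dict: "t": time; "joints": joint angles; "qd": joint speeds; "tau": joint torques, N m; "tcp_pos": TCP position; "orientation": TCP orientation; "contact_force": force on the tool from outside, world axes, zero at the start; "moment": the same for the moment, N m; "finger_gap": opening from 0.0 (shut) to 1.0 (fully open); "grasp_force": force on a finger pad.
Only numpy, scipy, OpenCV 4.12 (cv2) and the standard library are available. Lean on these libraries where they do the work, as an engineer would, in place of code of your own. Each camera call takes 0.05 s, during which the arm holds its last target. There are 200 camera calls.

## Task

Get the paring chisel out of the tool tote: first lift off the two trays, keeping them level, and stack them in the middle of the ribbed rubber mat, the heavy blue screw tray below and the red dowel tray on top with its feet seated inside the blue tray's rim. Then lay the chisel flat in the middle of the plywood board, along its length, and leave the sliding bevel lying where it is in the tote. Last, put both trays back on the tote, each fully seated in the bay it came from.

Things in the scene. Friction and masses are not known exactly. Their poses are not given: they have to be found in the camera images.
- tote: Fixed open plywood box, 166 (x) x 316 (y) x 48 mm, walls 8, inside floor 6 mm up; origin under its centre. Upright battens on the long inner walls (8 mm proud, 16 wide, at y = -62 and +34) bound two tray bays centred at x = 0, y = -110 and y = -14 mm; y > 42 is open. A seated tray lies square, its feet inside walls and battens, its origin 40 mm above the tote's.
- screw_tray: Loose blue tray of screws, 160 (x) x 90 (y) mm, 0.4 kg, in either bay at the start. Origin below its centre, level with the tips of its 4 tapered black corner feet (8 mm high); rim 58 mm up, walls 5. Grip from above, across x, the light wooden centre wall: 12 mm thick, along y, top 56 mm up, 69 mm clear to each side, fill below 28 mm. A tray seated on it stands 50 mm higher.
- dowel_tray: Loose red tray of wooden dowels, 0.22 kg, in the other bay at the start; shape, size, origin and centre wall as the blue screw_tray's. Its feet enter the rim of the tote or of the other tray with about 2.5 mm play all round; they are tapered and lead in from about 5 mm off.
- chisel: Loose paring chisel lying flat, 285 mm along y, 0.19 kg, origin at its middle, underside. Round black handle, 27 mm thick, y = +8 to +142; steel blade, 12 mm wide, to y = -143. Balance point and best grip, across x: y = +65. It lies on the tote's floor along the tote, under both trays, the handle end showing in the open part, in the lane at x = +30 or -30 mm of the tote.
- bevel: Loose sliding bevel (rosewood stock, thin steel blade in line with it), 22 x 260 x 18 mm, long axis y, origin at the middle of its underside, lying in the other lane of the tote beside the chisel. It is to be left there.
- board: Fixed plywood board lying flat on the bench, 202 (x) x 340 (y) x 12 mm thick, origin at the centre of its underside. Target of the chisel.
- mat: Fixed black ribbed rubber mat on the bench, 190 (x) x 210 (y) x 3 mm thick, origin at the centre of its underside. Place where the trays are set aside.

How it is judged:
On the way, in this order (a step that is already met when the one before it is completed fails the run):
1. both trays stand stacked and released in the middle of the mat, blue below, red seated on it (horizontal distance between screw_tray and mat below 0.03 m and z of screw_tray in the frame of mat below 0.008 m and angle between screw_tray's own z axis and vertical below 0.06 rad and horizontal distance between dowel_tray and screw_tray below 0.007 m and z of dowel_tray in the frame of screw_tray between 0.046 and 0.053 m and angle between the x axis of dowel_tray and the x axis of screw_tray, either way round below 0.1 rad and linear speed of dowel_tray below 0.03 m/s and contact force between the fingers and dowel_tray below 0.3 N), for 0.2 s.
2. the chisel lies released in the middle of the plywood board, along it, the trays still standing stacked on the mat (x of chisel in the frame of board between -0.05 and 0.05 m and y of chisel in the frame of board between -0.035 and 0.035 m and z of chisel in the frame of board below 0.02 m and angle between the y axis of chisel and the y axis of board, either way round below 0.2 rad and linear speed of chisel below 0.03 m/s and contact force between the fingers and chisel below 0.3 N and horizontal distance between screw_tray and mat below 0.04 m and horizontal distance between dowel_tray and screw_tray below 0.007 m and z of dowel_tray in the frame of screw_tray below 0.053 m), for 0.2 s.
At the end, for the whole second after the job is handed in: Both trays sit in the bays they started in: within 8 mm, level, seated and square to the tote. The chisel lies flat on the plywood board, its middle within 50 mm across and 35 mm along of the board's, within 0.2 rad of its length. The bevel is within 20 mm of its start. All released, at rest (distance of each of screw_tray, dowel_tray from where it was at the start of the episode below 0.008 m and angle between each of screw_tray, dowel_tray's own z axis and vertical below 0.05 rad and z of each of screw_tray, dowel_tray in the frame of tote below 0.043 m and angle between the x axis of each of screw_tray, dowel_tray and the x axis of tote, either way round below 0.1 rad and linear speed of each of screw_tray, dowel_tray, chisel below 0.02 m/s and x of chisel in the frame of board between -0.05 and 0.05 m and y of chisel in the frame of board between -0.035 and 0.035 m and z of chisel in the frame of board below 0.02 m and angle between the y axis of chisel and the y axis of board, either way round below 0.2 rad and distance of bevel from where it was at the start of the episode below 0.02 m); the robot touches nothing.
It fails at once if a tray is tipped by more than about 25 degrees, so that its contents spill (angle between any of screw_tray, dowel_tray's own z axis and vertical above 0.45 rad).
It fails at once if the sliding bevel is pushed or carried more than 30 mm (distance of bevel from where it was at the start of the episode above 0.03 m).
It also fails if it takes over 131 s, if anything falls off the work surface, if the arm or the gripper's body presses on something with over 40 N, if the wrist force passes 120 N, or if a joint passes its speed limit or range.

## Working session

There is one attempt and no reset: what is moved stays moved. The work goes in short steps, Python scripts to look and compute and a tool call to move; the robot and the scene stay as the last step left them, time stands still between calls to the robot, and variables do not carry over. Pictures are saved under pics/ and viewed, at most 14 in all, crops included, and the job is handed in when it is done.

Besides the shell and the picture viewer there is one more tool, called after "Request:" as a command line: name --pt "numbers of a row" for each row, then --argument value for the rest. send_rows: Moves the arm, as the interface text tells. Its arguments: {"type":"object","properties":{"moves":{"type":"array","items":{"type":"array","items":{"type":"number"}}},"force":{"type":"number"}},"required":["moves"]}

```bash
mkdir -p pics; cat > h.py <<'E'
import numpy as np, cv2
from rig import readout, cams, ctrl
def K(p): 
    f=200/np.tan(np.radians(p["fovy"])/2); return f,p["cx"],p["cy"]
def pose(p):
    if "pose" in p: return np.array(p["pose"])
    s=p["_s"]; T=np.eye(4); T[:3,:3]=s["orientation"]; T[:3,3]=s["tcp_pos"]; return T@np.array(p["mount"])
def grab(n):
    s=readout.sense(); p=cams.grab_frame(n); p["_s"]=s; return p
def toplane(p,uv,z):
    f,cx,cy=K(p); T=pose(p); uv=np.atleast_2d(uv).astype(float)
    d=np.c_[(uv[:,0]-cx)/f,(uv[:,1]-cy)/f,np.ones(len(uv))]@T[:3,:3].T
    return T[:3,3]+d*((z-T[2,3])/d[:,2:3])
def proj(p,X):
    f,cx,cy=K(p); T=pose(p); q=(np.atleast_2d(X)-T[:3,3])@T[:3,:3]
    return np.c_[cx+f*q[:,0]/q[:,2],cy+f*q[:,1]/q[:,2]]
def save(p,n,up=1): cv2.imwrite("pics/"+n+".png",cv2.resize(p["frame"][:,:,::-1],None,fx=up,fy=up))
E
python3 - <<'E'
from h import *
np.set_printoptions(precision=3,suppress=True)
s=readout.sense(); print(s)
for n in ["top","scene"]:
    p=grab(n); save(p,n+"0",1.25); print(n,p["fovy"],p["cx"],p["cy"],pose(p))
    for q in ["tote","screw_tray","dowel_tray","chisel","bevel","board","mat"]:
        for r in cams.masks_of(p,q)[:2]:
            c=cv2.minAreaRect(np.argwhere(r["mask"])[:,::-1].astype(np.float32))
            print(q,round(r["conf"],2),r["bbox"],np.round(cv2.boxPoints(c)).tolist())
E
```

```text
{'t': 0.0, 'joints': array([ 1.065,  0.259,  1.536, -0.   ,  1.348, -0.203]), 'qd': array([ 0.001,  0.   , -0.001, -0.002, -0.001,  0.001]), 'tau': array([  0.001, -44.604, -29.057,  -0.   ,   0.012,  -0.   ]), 'tcp_pos': array([0.164, 0.525, 0.23 ]), 'orientation': array([[-0.955,  0.298, -0.001],
       [ 0.298,  0.955, -0.002],
       [ 0.   , -0.002, -1.   ]]), 'contact_force': array([-0.575, -0.245,  0.188]), 'moment': array([-0.062,  0.033,  0.018]), 'grasp_force': 0.0, 'finger_gap': 1.0016166191048952}
top 55.73162413679462 315.53165861328387 202.37640756121377 [[-0.128 -0.968  0.215  0.356]
 [-0.992  0.124 -0.028  0.007]
 [ 0.001 -0.217 -0.976  0.946]
 [ 0.     0.     0.     1.   ]]
tote 0.81 [209.0, 121.5, 140.8, 97.0] [[206.0, 181.0], [226.0, 116.0], [348.0, 153.0], [329.0, 217.0]]
screw_tray 0.79 [291.1, 137.9, 55.7, 74.3] [[291.0, 201.0], [311.0, 133.0], [350.0, 144.0], [329.0, 212.0]]
dowel_tray 0.59 [253.9, 125.5, 53.4, 76.7] [[252.0, 190.0], [271.0, 123.0], [311.0, 135.0], [292.0, 201.0]]
chisel 0.7 [228.9, 138.1, 33.7, 18.3] [[227.0, 147.0], [231.0, 137.0], [266.0, 14
[... 444 characters left out ...]
.80858915859823 329.1369274449114 200.4216725275567 [[ 0.785 -0.292  0.546 -0.034]
 [-0.619 -0.339  0.709 -0.702]
 [-0.022 -0.894 -0.447  0.501]
 [ 0.     0.     0.     1.   ]]
tote 0.86 [317.8, 163.6, 90.4, 61.8] [[303.0, 203.0], [322.0, 161.0], [412.0, 202.0], [393.0, 244.0]]
screw_tray 0.75 [337.1, 171.9, 71.7, 37.6] [[336.0, 176.0], [406.0, 167.0], [410.0, 200.0], [340.0, 208.0]]
dowel_tray 0.58 [329.6, 160.7, 63.0, 29.0] [[324.0, 165.0], [384.0, 144.0], [393.0, 169.0], [333.0, 190.0]]
board 0.63 [293.2, 246.5, 175.3, 144.0] [[275.0, 276.0], [357.0, 216.0], [469.0, 368.0], [387.0, 428.0]]
mat 0.81 [232.8, 169.8, 70.2, 38.7] [[231.0, 179.0], [298.0, 169.0], [302.0, 199.0], [236.0, 209.0]]
```

View pics/top0.png

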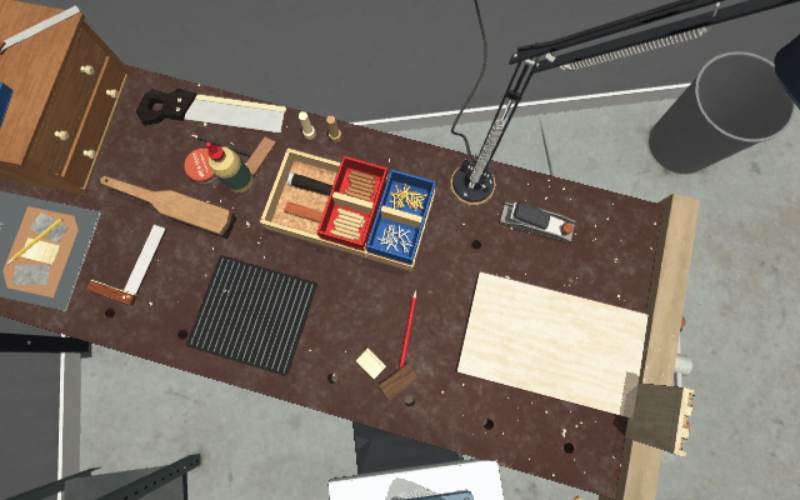

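View pics/scene0.png

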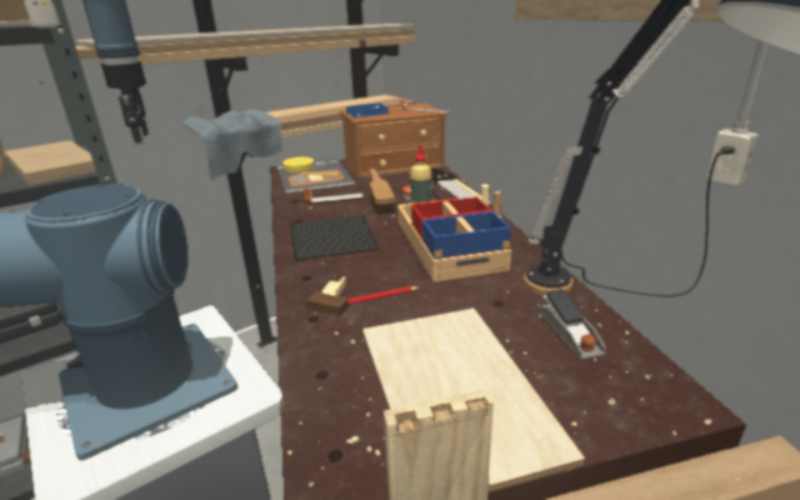

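```bash
python3 - <<'E'
from h import *
from scipy.optimize import least_squares
np.set_printoptions(precision=4,suppress=True)
p=grab("top")
def quad(m):
    c,_=cv2.findContours(m.astype(np.uint8),cv2.RETR_EXTERNAL,cv2.CHAIN_APPROX_NONE)
    c=cv2.convexHull(max(c,key=cv2.contourArea)); return c[:,0].astype(float)
for q,z,wx,wy in [("mat",.003,.19,.21),("board",.012,.202,.34)]:
    m=cams.masks_of(p,q)[0]["mask"]; X=toplane(p,quad(m),z)[:,:2]
    r=cv2.minAreaRect((X*1000).astype(np.float32)); print(q,r)
# trays: rim corner quads
for q in ["screw_tray","dowel_tray","tote"]:
    m=cams.masks_of(p,q)[0]["mask"]
    X=toplane(p,quad(m),.098 if q!="tote" else .048)[:,:2]; print(q,cv2.minAreaRect((X*1000).astype(np.float32)))
c=p["frame"][100:240,190:370,::-1]; cv2.imwrite("pics/crop.png",cv2.resize(c,None,fx=4,fy=4,interpolation=cv2.INTER_CUBIC))
E
```

```text
mat ((476.86962890625, 275.9902038574219), (211.62828063964844, 190.25820922851562), 66.68956756591797)
board ((346.2434997558594, -301.60760498046875), (345.0233154296875, 205.5093994140625), 68.41075134277344)
screw_tray ((610.9948120117188, -37.300506591796875), (91.79998779296875, 170.04830932617188), 66.04228973388672)
dowel_tray ((650.3231201171875, 47.70530700683594), (98.69219970703125, 171.89657592773438), 66.89014434814453)
tote ((656.6166381835938, 62.415618896484375), (316.31756591796875, 174.67173767089844), 65.89814758300781)
```

View pics/crop.png

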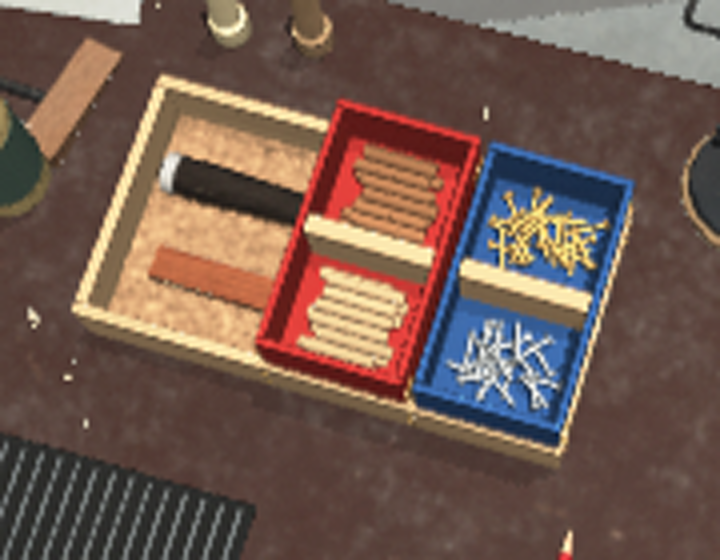

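```bash
python3 - <<'E'
from h import *
from scipy.optimize import least_squares
np.set_printoptions(precision=4,suppress=True)
p=grab("top")
def R(a): return np.array([[np.cos(a),-np.sin(a)],[np.sin(a),np.cos(a)]])
pts=[((338,101),(.08,.031),.098),((480,138),(.08,-.059),.098),((258,347),(-.08,.031),.098),((490,143),(.08,-.065),.098),((634,182),(.08,-.155),.098),((162,77),(.083,.158),.048),((75,308),(-.083,.158),.048),
((305,222),(0,.026),.096),((432,257),(0,-.054),.096),((461,266),(0,-.070),.096),((590,302),(0,-.150),.096)]
uv=np.array([a[0] for a in pts])/4+[190,100]; L=np.array([a[1] for a in pts])
W=np.array([toplane(p,u,a[2])[0,:2] for u,a in zip(uv,pts)])
r=least_squares(lambda t:(L@R(t[2]).T+t[:2]-W).ravel(),[.65,.06,-.4],loss="soft_l1",f_scale=.003)
print(r.x,np.degrees(r.x[2])); print(r.fun.reshape(-1,2)*1000)
for n,l in [("red",(0,-.014)),("blue",(0,-.11)),("chis",(.03,.0))]: print(n,R(r.x[2])@l+r.x[:2])
E
```

```text
[ 0.6591  0.0601 -0.4158] -23.824741020073844
[[ 1.7002 -0.4214]
 [-0.2375 -1.0186]
 [ 1.552   2.3072]
 [ 1.2614 -0.9778]
 [ 0.29   -1.5827]
 [ 2.2088  1.8073]
 [-3.2909  3.4638]
 [-0.4889 -0.1652]
 [-1.6873 -1.3681]
 [-0.4749  0.2513]
 [-1.3247 -0.8012]]
red [0.6535 0.0473]
blue [ 0.6147 -0.0405]
chis [0.6866 0.048 ]
```

```bash
cat >> h.py <<'E'
def plan(wps,start=None,step=.045,dyaw=8.0):
    """wps: (x,y,z,yawdeg(tool y),grip,step|None,hold rows). prints calls of <=5 rows"""
    if start is None:
        s=readout.sense(); pos=np.array(s["tcp_pos"]); yaw=np.degrees(np.arctan2(s["orientation"][1,1],s["orientation"][0,1]))
    else: pos=np.array(start[:3],float); yaw=start[3]
    rows=[]
    for w in wps:
        w=list(w)+[None]*(7-len(w)); t=np.array(w[:3]); st=w[5] or step
        dy=(w[3]-yaw+180)%360-180
        n=int(np.ceil(max(np.linalg.norm(t-pos)/st,abs(dy)/dyaw,1)))
        for i in range(1,n+1): rows.append((pos+(t-pos)*i/n,yaw+dy*i/n,w[4]))
        rows+= [(t,yaw+dy,w[4])]*(w[6] or 0)
        pos,yaw=t,yaw+dy
    s0=start if start is not None else None
    if s0 is None: cp,cy=np.array(s["tcp_pos"]),np.degrees(np.arctan2(s["orientation"][1,1],s["orientation"][0,1]))
    else: cp,cy=np.array(s0[:3],float),s0[3]
    for k in range(0,len(rows),5):
        a=np.radians(cy); Y=np.array([np.cos(a),np.sin(a),0]); Z=np.array([0,0,-1.]); X=np.cross(Y,Z)
        out=[]
        for (q,y,g) in rows[k:k+5]:
            d=(q-cp)/.03; out.append([round(float(v),2)+0.0 for v in (d@X,d@Y,d@Z,(cy-y)/5,g)])
        print(out)
        l=out[-1]; cp=cp+.03*(l[0]*X+l[1]*Y+l[2]*Z); cy=cy-5*l[3]
    print("end",cp,cy)
E
python3 - <<'E'
from h import *
plan([(.615,-.04,.25,-23.8,1)])
E
```

```text
[[-1.17, -0.79, -0.04, 1.13, 1.0], [-2.35, -1.59, -0.07, 2.27, 1.0], [-3.52, -2.38, -0.11, 3.4, 1.0], [-4.7, -3.17, -0.15, 4.54, 1.0], [-5.87, -3.97, -0.18, 5.67, 1.0]]
[[-1.41, -0.14, -0.04, 1.14, 1.0], [-2.82, -0.28, -0.08, 2.27, 1.0], [-4.23, -0.42, -0.11, 3.41, 1.0], [-5.64, -0.56, -0.15, 4.54, 1.0], [-7.05, -0.7, -0.19, 5.68, 1.0]]
[[-1.31, 0.55, -0.03, 1.13, 1.0], [-2.62, 1.09, -0.07, 2.27, 1.0], [-3.93, 1.64, -0.11, 3.4, 1.0], [-5.24, 2.19, -0.14, 4.54, 1.0], [-6.54, 2.73, -0.18, 5.67, 1.0]]
[[-0.89, 1.11, -0.04, 1.14, 1.0], [-1.78, 2.21, -0.07, 2.27, 1.0]]
end [ 0.61500988 -0.03991926  0.24991246] -23.798225267330764
```

Request:
send_rows --pt "-1.17 -0.79 -0.04 1.13 1" --pt "-2.35 -1.59 -0.07 2.27 1" --pt "-3.52 -2.38 -0.11 3.4 1" --pt "-4.7 -3.17 -0.15 4.54 1" --pt "-5.87 -3.97 -0.18 5.67 1"

```text
t: 1.65
tcp_pos: [0.2973, 0.3575, 0.237]
orientation: [[-0.696, 0.718, 0.001], [0.718, 0.696, 0.0], [-0.0, 0.001, -1.0]]
contact_force: [0.5, 1.2, 0.7]
finger_gap: 1.0
grasp_force: 0.0
```

Request:
send_rows --pt "-1.41 -0.14 -0.04 1.14 1" --pt "-2.82 -0.28 -0.08 2.27 1" --pt "-4.23 -0.42 -0.11 3.41 1" --pt "-5.64 -0.56 -0.15 4.54 1" --pt "-7.05 -0.7 -0.19 5.68 1"

```text
t: 2.15
tcp_pos: [0.4302, 0.1913, 0.2427]
orientation: [[-0.27, 0.963, 0.001], [0.963, 0.27, 0.0], [0.0, 0.001, -1.0]]
contact_force: [0.3, -0.6, 0.0]
finger_gap: 0.998
grasp_force: 0.0
```

Request:
send_rows --pt "-1.31 0.55 -0.03 1.13 1" --pt "-2.62 1.09 -0.07 2.27 1" --pt "-3.93 1.64 -0.11 3.4 1" --pt "-5.24 2.19 -0.14 4.54 1" --pt "-6.54 2.73 -0.18 5.67 1"

```text
t: 2.65
tcp_pos: [0.5627, 0.0249, 0.2479]
orientation: [[0.22, 0.976, 0.0], [0.976, -0.22, 0.0], [0.0, 0.0, -1.0]]
contact_force: [1.0, 0.2, -0.2]
finger_gap: 1.004
grasp_force: 0.0
```

Request:
send_rows --pt "-0.89 1.11 -0.04 1.14 1" --pt "-1.78 2.21 -0.07 2.27 1" --pt "-1.78 2.21 -0.07 2.27 1"

```text
t: 2.95
tcp_pos: [0.6176, -0.0447, 0.2489]
orientation: [[0.41, 0.912, 0.001], [0.912, -0.41, -0.002], [-0.001, 0.001, -1.0]]
contact_force: [0.2, -0.1, -0.5]
finger_gap: 1.002
grasp_force: 0.0
```

```bash
python3 - <<'E'
from h import *
np.set_printoptions(precision=4,suppress=True)
s=readout.sense(); print(s["t"],s["tcp_pos"],s["orientation"],s["joints"],s["contact_force"])
p=grab("wrist"); save(p,"w1",1.25); np.save("w1.npy",dict(p),allow_pickle=True)
print(p["mount"],p["fovy"],p["cx"],p["cy"])
E
```

```text
2.95 [ 0.6176 -0.0447  0.2489] [[ 0.4097  0.9122  0.0008]
 [ 0.9122 -0.4097 -0.0018]
 [-0.0013  0.0015 -1.    ]] [-0.2513  0.373   1.331  -0.0016  1.4363  0.171 ] [ 0.1747 -0.0685 -0.4544]
[[ 0.0007 -0.9515 -0.3078  0.0788]
 [ 1.      0.0006  0.0004  0.0013]
 [-0.0002 -0.3078  0.9515 -0.1418]
 [ 0.      0.      0.      1.    ]] 63.41234713619411 324.8842960500247 202.95670803294956
```

View pics/w1.png

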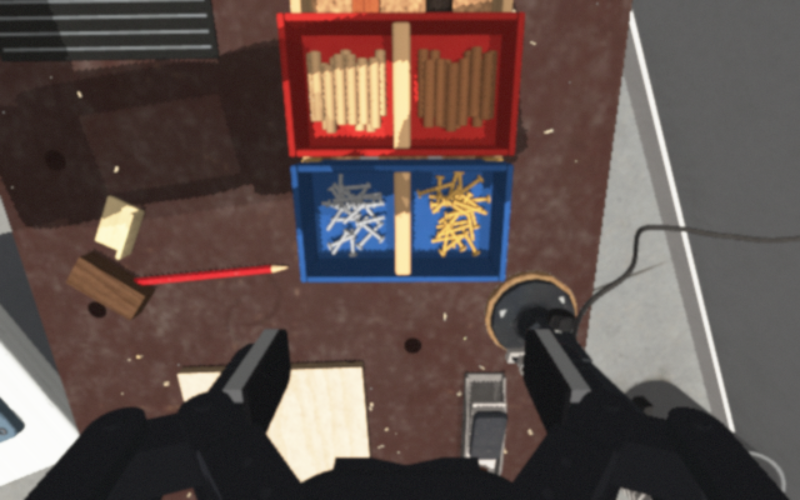

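```bash
python3 - <<'E'
from h import *
from scipy.optimize import least_squares
np.set_printoptions(precision=4,suppress=True)
s=readout.sense(); print(s["t"],s["tcp_pos"],s["qd"])
p=grab("wrist")
def R(a): return np.array([[np.cos(a),-np.sin(a)],[np.sin(a),np.cos(a)]])
def fit(pts):
    L=np.array([a[1] for a in pts]); W=np.array([toplane(p,np.array(a[0])/1.25,a[2])[0,:2] for a in pts])
    r=least_squares(lambda t:(L@R(t[2]).T+t[:2]-W).ravel(),[.65,.06,-.4],loss="soft_l1",f_scale=.003)
    print(r.x[:2],np.degrees(r.x[2]),"res mm",(r.fun*1000).round(1))
fit([((291,165),(-.08,.045),.098),((514,163),(.08,.045),.098),((303,282),(-.08,-.045),.098),((507,280),(.08,-.045),.098),((403,172),(0,.04),.096),((403,275),(0,-.04),.096)])
fit([((277,14),(-.08,.045),.098),((525,13),(.08,.045),.098),((290,158),(-.08,-.045),.098),((517,155),(.08,-.045),.098),((401,22),(0,.04),.096),((401,148),(0,-.04),.096)])
print("lamp",toplane(p,np.array([[530,305],[545,335]])/1.25,0.02))
E
```

```text
3.0 [ 0.616  -0.0423  0.2489] [ 0.0431 -0.0377  0.0507  0.0182  0.0144 -0.013 ]
[ 0.6178 -0.0365] -23.322846611661124 res mm [-0.7  0.3  1.1 -0.2 -1.4 -0.1 -0.1 -0.7  0.2  1.   0.8 -0.3]
[0.6554 0.0504] -23.440754412504894 res mm [-0.7  0.7  1.4  0.7 -0.4  0.2 -0.8 -0.4  0.1  0.1  0.6 -1.4]
lamp [[ 0.692  -0.1804  0.02  ]
 [ 0.6953 -0.2189  0.02  ]]
```

```bash
python3 - <<'E'
from h import *
plan([(.617,-.039,.16,-23.5,1,.03,4)])
E
```

```text
[[0.03, 0.01, 0.99, -0.02, 1.0], [0.05, 0.03, 1.98, -0.05, 1.0], [0.08, 0.04, 2.97, -0.07, 1.0], [0.08, 0.04, 2.97, -0.07, 1.0], [0.08, 0.04, 2.97, -0.07, 1.0]]
[[0.0, 0.0, 0.0, 0.0, 1.0], [0.0, 0.0, 0.0, 0.0, 1.0]]
end [ 0.61708425 -0.03897332  0.16001465] -23.50424614228191
```

Request:
send_rows --pt "0.03 0.01 1 0 1" --pt "0.05 0.03 2 0 1" --pt "0.08 0.04 3 0 1" --pt "0.08 0.04 3 0 1" --pt "0.08 0.04 3 0 1"

```text
t: 3.55
tcp_pos: [0.6165, -0.0371, 0.1605]
orientation: [[0.402, 0.916, -0.001], [0.916, -0.402, 0.0], [0.0, -0.001, -1.0]]
contact_force: [-0.2, -0.0, 0.7]
finger_gap: 1.004
grasp_force: 0.0
```

Request:
send_rows --pt "0 0 0 0 1" --pt "0 0 0 0 1"

```text
t: 3.75
tcp_pos: [0.6181, -0.0382, 0.1622]
orientation: [[0.403, 0.915, 0.004], [0.915, -0.403, -0.001], [0.001, 0.004, -1.0]]
contact_force: [0.1, -0.5, 0.6]
finger_gap: 1.001
grasp_force: 0.0
```

```bash
python3 - <<'E'
from h import *
np.set_printoptions(precision=4,suppress=True)
p=grab("wrist"); save(p,"w2",1.25); s=p["_s"]
print(s["t"],s["tcp_pos"],s["orientation"],s["qd"])
E
```

```text
3.75 [ 0.6181 -0.0382  0.1622] [[ 0.403   0.9152  0.0036]
 [ 0.9152 -0.403  -0.0009]
 [ 0.0006  0.0036 -1.    ]] [-0.0043  0.0028  0.0063 -0.0014 -0.0034  0.0012]
```

View pics/w2.png

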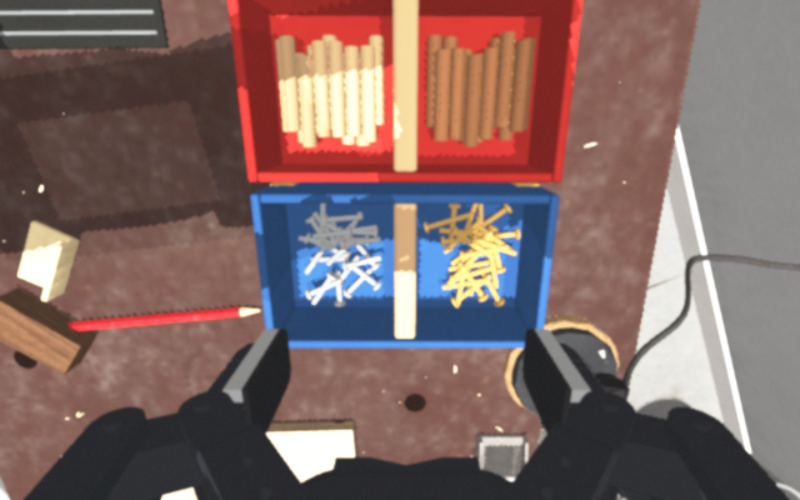

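```bash
python3 - <<'E'
from h import *
from scipy.optimize import least_squares
np.set_printoptions(precision=4,suppress=True)
p=grab("wrist"); s=p["_s"]; print(s["t"],s["tcp_pos"],s["orientation"][:,1])
def R(a): return np.array([[np.cos(a),-np.sin(a)],[np.sin(a),np.cos(a)]])
def fit(pts):
    L=np.array([a[1] for a in pts]); W=np.array([toplane(p,np.array(a[0])/1.25,a[2])[0,:2] for a in pts])
    r=least_squares(lambda t:(L@R(t[2]).T+t[:2]-W).ravel(),[.65,.06,-.4],loss="soft_l1",f_scale=.003)
    print(r.x[:2],np.degrees(r.x[2]),"res mm",(r.fun*1000).round(1))
pts=[((252,193),(-.08,.045),.098),((558,191),(.08,.045),.098),((267,347),(-.08,-.045),.098),((546,347),(.08,-.045),.098),((404,204),(0,.04),.096),((404,338),(0,-.04),.096)]
pr=[((248,180),(-.08,.051),.098),((564,178),(.08,.051),.098),((404,170),(0,.056),.096)]
fit(pts); fit(pts+pr)
a=np.radians(-23.7); o=np.array([[-np.sin(a),np.cos(a),0],[np.cos(a),np.sin(a),0],[0,0,-1]])
p["_s"]=dict(tcp_pos=np.array([.617,-.039,.16]),orientation=o); fit(pts+pr)
E
```

```text
3.8 [ 0.6179 -0.0382  0.1619] [ 0.9151 -0.4032  0.0032]
[ 0.619  -0.0385] -23.527198865122386 res mm [-2.   1.   1.7 -1.1 -0.5 -0.8 -1.1  0.4  1.   1.1  0.7 -0.6]
[ 0.6192 -0.0384] -23.527129207648283 res mm [-1.8  1.   1.9 -1.  -0.3 -0.7 -0.9  0.5  1.2  1.2  0.9 -0.5 -0.9  0.
 -0.4 -0.6  0.6  0. ]
[ 0.6182 -0.0386] -23.391734936882944 res mm [-2.4  1.5  2.6 -1.  -1.1 -0.9 -0.4 -0.4  1.2  1.5  0.7 -0.9 -1.5  0.6
  0.4 -0.5  0.6  0.4]
```

```bash
python3 - <<'E'
from h import *
print("A");plan([(.618,-.039,.070,-23.5,1,.03,2),(.618,-.039,.070,-23.5,-1,.03,5)],start=(.6175,-.0386,.161,-23.7))
print("B");plan([(.618,-.039,.180,-23.5,-1,.02,3),(.479,.276,.180,-23.5,-1,.03,4)],start=(.618,-.039,.07,-23.5))
E
```

```text
A
[[0.0, 0.01, 0.76, -0.01, 1.0], [0.0, 0.01, 1.52, -0.02, 1.0], [0.0, 0.02, 2.28, -0.03, 1.0], [-0.01, 0.02, 3.03, -0.04, 1.0], [-0.01, 0.02, 3.03, -0.04, 1.0]]
[[0.0, 0.0, 0.0, 0.0, 1.0], [0.0, 0.0, 0.0, 0.0, -1.0], [0.0, 0.0, 0.0, 0.0, -1.0], [0.0, 0.0, 0.0, 0.0, -1.0], [0.0, 0.0, 0.0, 0.0, -1.0]]
[[0.0, 0.0, 0.0, 0.0, -1.0], [0.0, 0.0, 0.0, 0.0, -1.0]]
end [ 0.61792881 -0.03911587  0.0701    ] -23.5
B
[[0.0, 0.0, -0.61, 0.0, -1.0], [0.0, 0.0, -1.22, 0.0, -1.0], [0.0, 0.0, -1.83, 0.0, -1.0], [0.0, 0.0, -2.44, 0.0, -1.0], [0.0, 0.0, -3.06, 0.0, -1.0]]
[[0.0, 0.0, -0.61, 0.0, -1.0], [0.0, 0.0, -0.61, 0.0, -1.0], [0.0, 0.0, -0.61, 0.0, -1.0], [0.0, 0.0, -0.61, 0.0, -1.0], [0.65, -0.7, -0.61, 0.0, -1.0]]
[[0.65, -0.71, 0.0, 0.0, -1.0], [1.3, -1.41, 0.0, 0.0, -1.0], [1.94, -2.11, 0.0, 0.0, -1.0], [2.59, -2.81, 0.0, 0.0, -1.0], [3.24, -3.52, 0.0, 0.0, -1.0]]
[[0.65, -0.7, 0.0, 0.0, -1.0], [1.3, -1.4, 0.0, 0.0, -1.0], [1.95, -2.11, 0.0, 0.0, -1.0], [2.59, -2.81, 0.0, 0.0, -1.0], [3.24, -3.51, 0.0, 0.0, -1.0]]
[[0.65, -0.71, 0.0, 0.0, -1.0], [0.65, -0.71, 0.0, 0.0, -1.0], [0.65, -0.71, 0.0, 0.0, -1.0], [0.65, -0.71, 0.0, 0.0, -1.0], [0.65, -0.71, 0.0, 0.0, -1.0]]
end [0.47886842 0.27600509 0.1801    ] -23.5
```

Request:
send_rows --pt "0 0.01 0.76 0 1" --pt "0 0.01 1.52 0 1" --pt "0 0.02 2.28 0 1" --pt "0 0.02 3.03 0 1" --pt "0 0.02 3.03 0 1" --force 60

```text
t: 4.35
tcp_pos: [0.6155, -0.0381, 0.0664]
orientation: [[0.404, 0.915, -0.005], [0.915, -0.404, 0.001], [-0.001, -0.006, -1.0]]
contact_force: [-0.4, -0.1, -0.3]
finger_gap: 0.998
grasp_force: 0.0
```

Request:
send_rows --pt "0 0 0 0 1" --pt "0 0 0 0 -1" --pt "0 0 0 0 -1" --pt "0 0 0 0 -1" --pt "0 0 0 0 -1"

```text
t: 4.85
tcp_pos: [0.6179, -0.0385, 0.0697]
orientation: [[0.403, 0.915, 0.001], [0.915, -0.403, -0.0], [0.0, 0.001, -1.0]]
contact_force: [-0.0, 0.4, 0.3]
finger_gap: 0.333
grasp_force: 0.0
```

Request:
send_rows --pt "0 0 0 0 -1" --pt "0 0 0 0 -1" --pt "0 0 0 0 -1" --pt "0 0 0 0 -1"

```text
t: 5.25
tcp_pos: [0.6177, -0.0384, 0.0695]
orientation: [[0.403, 0.915, 0.0], [0.915, -0.403, -0.0], [0.0, 0.0, -1.0]]
contact_force: [-1.6, -0.0, 4.4]
finger_gap: 0.129
grasp_force: 60.1
```

Request:
send_rows --pt "0 0 -0.4 0 -1" --pt "0 0 -0.9 0 -1" --pt "0 0 -1.5 0 -1" --pt "0 0 -2.1 0 -1" --pt "0 0 -2.7 0 -1"

```text
t: 5.75
tcp_pos: [0.6168, -0.0383, 0.1499]
orientation: [[0.404, 0.915, -0.002], [0.915, -0.404, 0.0], [-0.0, -0.002, -1.0]]
contact_force: [0.1, 0.2, -5.1]
finger_gap: 0.132
grasp_force: 58.7
```

Request:
send_rows --pt "0 0 -0.5 0 -1" --pt "0 0 -0.9 0 -1" --pt "0 0 -1 0 -1" --pt "0.3 -0.3 -1 0 -1" --pt "0.8 -0.9 -1 0 -1"

```text
t: 6.25
tcp_pos: [0.6022, -0.0058, 0.1788]
orientation: [[0.405, 0.914, -0.001], [0.914, -0.405, 0.0], [-0.0, -0.001, -1.0]]
contact_force: [-0.7, 0.9, -5.1]
finger_gap: 0.128
grasp_force: 58.9
```

Request:
send_rows --pt "0.65 -0.71 0 0 -1" --pt "1.3 -1.41 0 0 -1" --pt "1.94 -2.11 0 0 -1" --pt "2.59 -2.81 0 0 -1" --pt "3.24 -3.52 0 0 -1"

```text
t: 6.75
tcp_pos: [0.5432, 0.1277, 0.1787]
orientation: [[0.403, 0.915, -0.003], [0.915, -0.403, 0.0], [-0.001, -0.003, -1.0]]
contact_force: [0.0, 0.7, -5.4]
finger_gap: 0.127
grasp_force: 58.9
```

```bash
python3 - <<'E'
from h import *
s=readout.sense();print(s["tcp_pos"],s["orientation"][:,1],s["contact_force"],s["finger_gap"])
plan([(.479,.276,.173,-23.5,-1,.025,3),(.479,.276,.0345,-23.5,-1,.02,4)])
E
```

```text
[0.54317941 0.1277014  0.17870081] [ 0.91501135 -0.40341938 -0.00265246] [ 0.04593847  0.71825607 -5.42570642] 0.12693406961275824
[[0.52, -0.56, 0.03, -0.01, -1.0], [1.05, -1.13, 0.05, -0.02, -1.0], [1.57, -1.69, 0.08, -0.03, -1.0], [2.09, -2.26, 0.11, -0.03, -1.0], [2.61, -2.82, 0.14, -0.04, -1.0]]
[[0.53, -0.57, 0.02, -0.01, -1.0], [1.05, -1.13, 0.05, -0.02, -1.0], [1.05, -1.13, 0.05, -0.02, -1.0], [1.05, -1.13, 0.05, -0.02, -1.0], [1.05, -1.13, 0.05, -0.02, -1.0]]
[[0.0, 0.0, 0.66, 0.0, -1.0], [0.0, 0.0, 1.32, 0.0, -1.0], [0.0, 0.0, 1.98, 0.0, -1.0], [0.0, 0.0, 2.64, 0.0, -1.0], [0.0, 0.0, 3.3, 0.0, -1.0]]
[[0.0, 0.0, 0.66, 0.0, -1.0], [0.0, 0.0, 1.32, 0.0, -1.0], [0.0, 0.0, 1.32, 0.0, -1.0], [0.0, 0.0, 1.32, 0.0, -1.0], [0.0, 0.0, 1.32, 0.0, -1.0]]
[[0.0, 0.0, 0.0, 0.0, -1.0]]
end [0.47889755 0.27591119 0.03440081] -23.492204331036174
```

Request:
send_rows --pt "0.52 -0.56 0.03 0 -1" --pt "1.05 -1.13 0.05 0 -1" --pt "1.57 -1.69 0.08 0 -1" --pt "2.09 -2.26 0.1 0 -1" --pt "2.61 -2.82 0.1 0 -1"

```text
t: 7.25
tcp_pos: [0.4972, 0.233, 0.1756]
orientation: [[0.403, 0.915, -0.003], [0.915, -0.403, -0.0], [-0.001, -0.003, -1.0]]
contact_force: [0.6, 0.7, -4.8]
finger_gap: 0.131
grasp_force: 58.9
```

Request:
send_rows --pt "0.5 -0.55 0 0 -1" --pt "0.9 -1 0 0 -1" --pt "1 -1.1 0 0 -1" --pt "1 -1.1 0 0 -1" --pt "1 -1.1 0 0 -1"

```text
t: 7.75
tcp_pos: [0.481, 0.2721, 0.1765]
orientation: [[0.403, 0.915, -0.001], [0.915, -0.403, -0.001], [-0.001, -0.0, -1.0]]
contact_force: [0.6, 0.9, -5.2]
finger_gap: 0.127
grasp_force: 58.9
```

Request:
send_rows --pt "0 0 0.4 0 -1" --pt "0 0 1 0 -1" --pt "0 0 1.6 0 -1" --pt "0 0 2.2 0 -1" --pt "0 0 2.8 0 -1"

```text
t: 8.25
tcp_pos: [0.4813, 0.2715, 0.0914]
orientation: [[0.405, 0.914, -0.001], [0.914, -0.405, -0.0], [-0.001, -0.0, -1.0]]
contact_force: [-0.3, -0.9, -5.7]
finger_gap: 0.13
grasp_force: 59.1
```

Request:
send_rows --pt "0 0 0.6 0 -1" --pt "0 0 1.1 0 -1" --pt "0 0 1.4 0 -1" --pt "0 0 1.4 0 -1" --pt "0 0 1.4 0 -1"

```text
t: 8.75
tcp_pos: [0.4817, 0.2722, 0.0511]
orientation: [[0.404, 0.915, 0.0], [0.915, -0.404, -0.0], [0.0, 0.0, -1.0]]
contact_force: [0.7, 0.5, -4.7]
finger_gap: 0.129
grasp_force: 58.8
```

Request:
send_rows --pt "0 0 0 0 -1" --pt "0 0 0 0 -1"

```text
t: 8.95
tcp_pos: [0.482, 0.2727, 0.0519]
orientation: [[0.404, 0.915, 0.002], [0.915, -0.404, 0.001], [0.001, 0.001, -1.0]]
contact_force: [-0.0, -0.2, -4.8]
finger_gap: 0.128
grasp_force: 58.8
```

Request:
send_rows --pt "0 0 0.3 0 -1" --pt "0 0 0.55 0 -1" --pt "0 0 0.63 0 -1" --pt "0 0 0.63 0 -1" --pt "0 0 0.63 0 -1"

```text
t: 9.45
tcp_pos: [0.4809, 0.2724, 0.0325]
orientation: [[0.403, 0.915, -0.001], [0.915, -0.403, -0.0], [-0.001, -0.0, -1.0]]
contact_force: [-3.6, -0.8, 4.7]
finger_gap: 0.129
grasp_force: 60.4
```

Request:
send_rows --pt "0 0 0 0 -1" --pt "0 0 0 0 1" --pt "0 0 0 0 1" --pt "0 0 0 0 1" --pt "0 0 0 0 1"

```text
t: 9.95
tcp_pos: [0.4815, 0.2726, 0.0321]
orientation: [[0.404, 0.915, 0.0], [0.915, -0.404, 0.0], [0.0, 0.0, -1.0]]
contact_force: [-0.2, -0.3, 0.3]
finger_gap: 0.8
grasp_force: 0.0
```

Request:
send_rows --pt "0 0 0 0 1" --pt "0 0 0 0 1"

```text
t: 10.15
tcp_pos: [0.4813, 0.2725, 0.0321]
orientation: [[0.404, 0.915, -0.0], [0.915, -0.404, 0.0], [0.0, -0.0, -1.0]]
contact_force: [0.2, -0.4, -0.9]
finger_gap: 1.002
grasp_force: 0.0
```

```bash
python3 - <<'E'
from h import *
plan([(.4815,.2725,.16,-23.6,1,.03),(.6563,.0494,.16,-23.6,1,.045,3),(.6563,.0494,.0696,-23.6,1,.025,3),(.6563,.0494,.0696,-23.6,-1,.025,8)])
E
```

```text
[[0.0, 0.0, -0.85, -0.01, 1.0], [0.0, 0.0, -1.71, -0.02, 1.0], [0.0, 0.0, -2.56, -0.02, 1.0], [0.0, 0.0, -3.41, -0.03, 1.0], [0.0, 0.0, -4.26, -0.04, 1.0]]
[[-0.64, 1.19, 0.0, 0.0, 1.0], [-1.28, 2.38, 0.0, 0.0, 1.0], [-1.92, 3.57, 0.0, 0.0, 1.0], [-2.56, 4.76, 0.0, 0.0, 1.0], [-3.2, 5.95, 0.0, 0.0, 1.0]]
[[-0.64, 1.18, 0.0, 0.0, 1.0], [-1.28, 2.37, 0.0, 0.0, 1.0], [-1.28, 2.37, 0.0, 0.0, 1.0], [-1.28, 2.37, 0.0, 0.0, 1.0], [-1.28, 2.37, 0.0, 0.0, 1.0]]
[[0.0, 0.0, 0.75, 0.0, 1.0], [0.0, 0.0, 1.5, 0.0, 1.0], [0.0, 0.0, 2.26, 0.0, 1.0], [0.0, 0.0, 3.01, 0.0, 1.0], [0.0, 0.0, 3.01, 0.0, 1.0]]
[[0.0, 0.0, 0.0, 0.0, 1.0], [0.0, 0.0, 0.0, 0.0, 1.0], [0.0, 0.0, 0.0, 0.0, -1.0], [0.0, 0.0, 0.0, 0.0, -1.0], [0.0, 0.0, 0.0, 0.0, -1.0]]
[[0.0, 0.0, 0.0, 0.0, -1.0], [0.0, 0.0, 0.0, 0.0, -1.0], [0.0, 0.0, 0.0, 0.0, -1.0], [0.0, 0.0, 0.0, 0.0, -1.0], [0.0, 0.0, 0.0, 0.0, -1.0]]
[[0.0, 0.0, 0.0, 0.0, -1.0]]
end [0.65625482 0.04939948 0.06955589] -23.601071910493978
```

Request:
send_rows --pt "0 0 -0.5 0 1" --pt "0 0 -1.4 0 1" --pt "0 0 -2.4 0 1" --pt "0 0 -3.4 0 1" --pt "0 0 -4.26 0 1"

```text
t: 10.65
tcp_pos: [0.4815, 0.2726, 0.1615]
orientation: [[0.404, 0.915, 0.001], [0.915, -0.404, 0.0], [0.001, 0.001, -1.0]]
contact_force: [0.4, -0.0, 0.2]
finger_gap: 0.999
grasp_force: 0.0
```

Request:
send_rows --pt "-0.64 1.19 0 0 1" --pt "-1.28 2.38 0 0 1" --pt "-1.92 3.57 0 0 1" --pt "-2.56 4.76 0 0 1" --pt "-3.2 5.95 0 0 1"

```text
t: 11.15
tcp_pos: [0.6067, 0.1113, 0.16]
orientation: [[0.403, 0.915, 0.0], [0.915, -0.403, 0.0], [0.0, 0.0, -1.0]]
contact_force: [0.4, 1.1, 0.6]
finger_gap: 1.003
grasp_force: 0.0
```

Request:
send_rows --pt "-0.64 1.18 0 0 1" --pt "-1.28 2.37 0 0 1" --pt "-1.28 2.37 0 0 1" --pt "-1.28 2.37 0 0 1" --pt "-1.28 2.37 0 0 1"

```text
t: 11.65
tcp_pos: [0.6546, 0.0496, 0.1596]
orientation: [[0.403, 0.915, -0.001], [0.915, -0.403, 0.001], [0.0, -0.001, -1.0]]
contact_force: [0.1, 0.1, 0.7]
finger_gap: 0.997
grasp_force: 0.0
```

```bash
python3 - <<'E'
from h import *
p=grab("wrist"); save(p,"w3",1.25); print(p["_s"]["tcp_pos"],p["_s"]["orientation"][:,1])
E
```

```text
[0.65462016 0.04964524 0.15959123] [ 0.91513819 -0.40313816 -0.00130985]
```

View pics/w3.png

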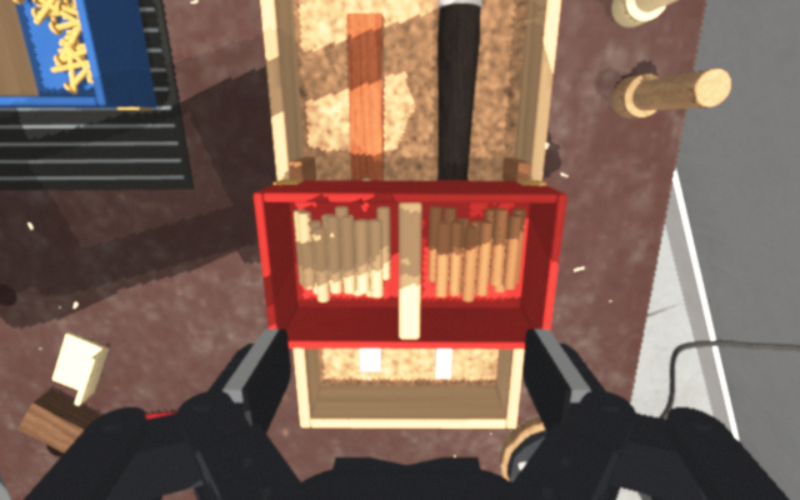

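Request:
send_rows --pt "0 0.02 0.6 0 1" --pt "0 0.02 1.4 0 1" --pt "0 0.02 2.2 0 1" --pt "0 0.02 2.9 0 1" --pt "0 0.02 3.01 0 1"

```text
t: 12.2
tcp_pos: [0.6532, 0.0502, 0.0669]
orientation: [[0.402, 0.916, -0.006], [0.916, -0.402, 0.001], [-0.002, -0.005, -1.0]]
contact_force: [-1.1, -0.2, 0.2]
finger_gap: 1.0
grasp_force: 0.0
```

Request:
send_rows --pt "0 0 0 0 1" --pt "0 0 0 0 -1" --pt "0 0 0 0 -1" --pt "0 0 0 0 -1" --pt "0 0 0 0 -1"

```text
t: 12.7
tcp_pos: [0.6564, 0.0485, 0.0704]
orientation: [[0.404, 0.915, 0.001], [0.915, -0.404, -0.0], [0.0, 0.001, -1.0]]
contact_force: [-0.3, -0.3, 0.6]
finger_gap: 0.335
grasp_force: 0.0
```

Request:
send_rows --pt "0 0 0 0 -1" --pt "0 0 0 0 -1" --pt "0 0 0 0 -1" --pt "0 0 0 0 -1" --pt "0 0 0 0 -1"

```text
t: 13.2
tcp_pos: [0.6563, 0.0485, 0.0702]
orientation: [[0.404, 0.915, 0.001], [0.915, -0.404, -0.0], [0.0, 0.001, -1.0]]
contact_force: [-0.1, 0.2, 5.3]
finger_gap: 0.129
grasp_force: 60.2
```

Request:
send_rows --pt "0 0 -0.4 0 -1" --pt "0 0 -0.9 0 -1" --pt "0 0 -1.5 0 -1" --pt "0 0 -2.1 0 -1" --pt "0 0 -2.7 0 -1"

```text
t: 13.7
tcp_pos: [0.656, 0.0486, 0.1522]
orientation: [[0.403, 0.915, 0.0], [0.915, -0.403, -0.0], [0.0, 0.0, -1.0]]
contact_force: [0.7, -0.7, -1.4]
finger_gap: 0.13
grasp_force: 59.2
```

Request:
send_rows --pt "0 0 -0.6 0 -1" --pt "0 0 -1 0 -1" --pt "0 0 -1 0 -1" --pt "0 0 -1 0 -1"

```text
t: 14.1
tcp_pos: [0.6558, 0.0486, 0.1805]
orientation: [[0.404, 0.915, -0.0], [0.915, -0.404, 0.0], [-0.0, -0.0, -1.0]]
contact_force: [-0.3, -0.3, -2.7]
finger_gap: 0.128
grasp_force: 59.3
```

```bash
python3 - <<'E'
from h import *
s=readout.sense();print(s["tcp_pos"],s["orientation"][:,1])
plan([(.4815,.2725,.18,-23.8,-1,.025,6),(.4815,.2725,.095,-23.8,-1,.018,5)])
E
```

```text
[0.65580066 0.04857475 0.18051249] [ 9.14952651e-01 -4.03561191e-01 -1.06948289e-04]
[[0.37, -0.69, 0.0, 0.0, -1.0], [0.75, -1.39, 0.0, 0.0, -1.0], [1.12, -2.08, 0.0, 0.0, -1.0], [1.49, -2.78, 0.01, 0.0, -1.0], [1.87, -3.47, 0.01, 0.0, -1.0]]
[[0.37, -0.69, 0.0, 0.0, -1.0], [0.75, -1.39, 0.0, 0.0, -1.0], [1.12, -2.08, 0.0, 0.0, -1.0], [1.49, -2.78, 0.0, 0.0, -1.0], [1.87, -3.47, 0.0, 0.0, -1.0]]
[[0.37, -0.69, 0.01, 0.0, -1.0], [0.74, -1.39, 0.01, 0.0, -1.0], [0.74, -1.39, 0.01, 0.0, -1.0], [0.74, -1.39, 0.01, 0.0, -1.0], [0.74, -1.39, 0.01, 0.0, -1.0]]
[[0.0, 0.0, 0.0, 0.0, -1.0], [0.0, 0.0, 0.0, 0.0, -1.0], [0.0, 0.0, 0.0, 0.0, -1.0], [0.0, 0.0, 0.56, 0.0, -1.0], [0.0, 0.0, 1.13, 0.0, -1.0]]
[[0.0, 0.0, 0.57, 0.0, -1.0], [0.0, 0.0, 1.13, 0.0, -1.0], [0.0, 0.0, 1.7, 0.0, -1.0], [0.0, 0.0, 1.7, 0.0, -1.0], [0.0, 0.0, 1.7, 0.0, -1.0]]
[[0.0, 0.0, 0.0, 0.0, -1.0], [0.0, 0.0, 0.0, 0.0, -1.0], [0.0, 0.0, 0.0, 0.0, -1.0]]
end [0.48139262 0.27239433 0.09501249] -23.800995479043774
```

Request:
send_rows --pt "0.3 -0.6 0 0 -1" --pt "0.7 -1.3 0 0 -1" --pt "1.1 -2.05 0 0 -1" --pt "1.49 -2.78 0.01 0 -1" --pt "1.87 -3.47 0.01 0 -1"

```text
t: 14.6
tcp_pos: [0.5817, 0.1426, 0.1787]
orientation: [[0.404, 0.915, -0.003], [0.915, -0.404, -0.0], [-0.001, -0.003, -1.0]]
contact_force: [-0.0, -0.2, -1.0]
finger_gap: 0.13
grasp_force: 59.4
```

Request:
send_rows --pt "0.37 -0.69 0 0 -1" --pt "0.75 -1.39 0 0 -1" --pt "1.12 -2.08 0 0 -1" --pt "1.49 -2.78 0 0 -1" --pt "1.87 -3.47 0 0 -1"

```text
t: 15.1
tcp_pos: [0.5092, 0.2357, 0.1789]
orientation: [[0.404, 0.915, -0.003], [0.915, -0.404, -0.001], [-0.002, -0.002, -1.0]]
contact_force: [-0.4, 0.4, -1.3]
finger_gap: 0.129
grasp_force: 59.4
```

Request:
send_rows --pt "0.37 -0.69 0 0 -1" --pt "0.65 -1.25 0 0 -1" --pt "0.71 -1.39 0 0 -1" --pt "0.71 -1.39 0 0 -1" --pt "0.71 -1.39 0 0 -1"

```text
t: 15.6
tcp_pos: [0.4815, 0.271, 0.1798]
orientation: [[0.404, 0.915, -0.0], [0.915, -0.404, -0.001], [-0.001, -0.0, -1.0]]
contact_force: [0.4, -0.7, -1.7]
finger_gap: 0.132
grasp_force: 59.3
```

Request:
send_rows --pt "0 0 0.4 0 -1" --pt "0 0 0.9 0 -1" --pt "0 0 1.5 0 -1" --pt "0 0 2.1 0 -1" --pt "0 0 2.6 0 -1"

```text
t: 16.1
tcp_pos: [0.4811, 0.2705, 0.1003]
orientation: [[0.405, 0.914, -0.001], [0.914, -0.405, -0.001], [-0.001, -0.001, -1.0]]
contact_force: [-0.2, 0.4, -1.7]
finger_gap: 0.129
grasp_force: 59.4
```

Request:
send_rows --pt "0 0 0.2 0 -1" --pt "0 0 0.2 0 -1" --pt "0 0 0.2 0 -1" --pt "0 0 0.2 0 -1"

```text
t: 16.5
tcp_pos: [0.482, 0.2716, 0.0971]
orientation: [[0.404, 0.915, 0.002], [0.915, -0.404, 0.0], [0.001, 0.001, -1.0]]
contact_force: [-0.3, -1.1, -1.5]
finger_gap: 0.126
grasp_force: 59.4
```

Request:
send_rows --pt "0 -0.02 0.15 0 -1" --pt "0 -0.02 0.3 0 -1" --pt "0 -0.02 0.42 0 -1" --pt "0 -0.02 0.46 0 -1" --pt "0 -0.02 0.46 0 -1"

```text
t: 17.0
tcp_pos: [0.4805, 0.2718, 0.0831]
orientation: [[0.403, 0.915, -0.0], [0.915, -0.403, -0.0], [-0.0, 0.0, -1.0]]
contact_force: [-2.4, -0.6, 5.1]
finger_gap: 0.132
grasp_force: 60.3
```

Request:
send_rows --pt "0 0 0 0 -1" --pt "0 0 0 0 -1"

```text
t: 17.2
tcp_pos: [0.4805, 0.2718, 0.0831]
orientation: [[0.403, 0.915, 0.0], [0.915, -0.403, 0.0], [0.0, 0.0, -1.0]]
contact_force: [-2.8, -1.0, 5.8]
finger_gap: 0.128
grasp_force: 60.4
```

```bash
python3 - <<'E'
from h import *
plan([(.4806,.2718,.19,-23.8,1,.03),(.7157,.1094,.19,-23.8,1,.045,4)])
E
```

```text
[[0.0, 0.0, -0.89, 0.0, 1.0], [0.0, 0.0, -1.78, 0.0, 1.0], [0.0, 0.0, -2.67, 0.0, 1.0], [0.0, 0.0, -3.56, 0.0, 1.0], [-0.26, 1.34, -3.56, 0.0, 1.0]]
[[-0.25, 1.33, 0.0, 0.0, 1.0], [-0.51, 2.67, 0.0, 0.0, 1.0], [-0.76, 4.01, 0.0, 0.0, 1.0], [-1.02, 5.34, 0.0, 0.0, 1.0], [-1.28, 6.68, 0.0, 0.0, 1.0]]
[[-0.25, 1.34, 0.0, 0.0, 1.0], [-0.25, 1.34, 0.0, 0.0, 1.0], [-0.25, 1.34, 0.0, 0.0, 1.0], [-0.25, 1.34, 0.0, 0.0, 1.0], [-0.25, 1.34, 0.0, 0.0, 1.0]]
end [0.71581346 0.10941243 0.18990379] -23.788612213302333
```

Request:
send_rows --pt "0 0 0 0 1" --pt "0 0 0 0 1" --pt "0 0 0 0 1" --pt "0 0 0 0 1" --pt "0 0 0 0 1"

```text
t: 17.7
tcp_pos: [0.4807, 0.2718, 0.0824]
orientation: [[0.404, 0.915, -0.0], [0.915, -0.404, -0.0], [-0.0, -0.0, -1.0]]
contact_force: [-1.0, 0.1, -0.1]
finger_gap: 0.958
grasp_force: 0.0
```

Request:
send_rows --pt "0 0 0 0 1" --pt "0 0 0 0 1" --pt "0 0 -0.3 0 1" --pt "0 0 -1 0 1" --pt "0 0 -2 0 1"

```text
t: 18.2
tcp_pos: [0.4796, 0.2714, 0.1423]
orientation: [[0.404, 0.915, -0.003], [0.915, -0.404, -0.001], [-0.002, -0.003, -1.0]]
contact_force: [0.6, 0.4, 0.2]
finger_gap: 0.997
grasp_force: 0.0
```

Request:
send_rows --pt "0 0 -1 0 1" --pt "0 0 -1.57 0 1" --pt "0 0 -1.57 0 1" --pt "0 0 -1.57 0 1"

```text
t: 18.6
tcp_pos: [0.4806, 0.2718, 0.1897]
orientation: [[0.403, 0.915, 0.001], [0.915, -0.403, 0.0], [0.0, 0.0, -1.0]]
contact_force: [-0.4, 0.1, -0.2]
finger_gap: 0.998
grasp_force: 0.0
```

```bash
python3 - <<'E'
from h import *
plan([(.7157,.1094,.19,-23.8,1,.045,4)])
E
```

```text
[[-0.26, 1.34, 0.0, 0.0, 1.0], [-0.51, 2.67, 0.0, 0.0, 1.0], [-0.77, 4.01, 0.0, 0.0, 1.0], [-1.02, 5.35, -0.01, 0.0, 1.0], [-1.28, 6.68, -0.01, 0.0, 1.0]]
[[-0.25, 1.34, 0.0, 0.0, 1.0], [-0.51, 2.68, 0.0, 0.0, 1.0], [-0.51, 2.68, 0.0, 0.0, 1.0], [-0.51, 2.68, 0.0, 0.0, 1.0], [-0.51, 2.68, 0.0, 0.0, 1.0]]
[[0.0, 0.0, 0.0, 0.0, 1.0]]
end [0.71582607 0.10932112 0.19000361] -23.79530739558415
```

Request:
send_rows --pt "-0.26 1.34 0 0 1" --pt "-0.51 2.67 0 0 1" --pt "-0.77 4.01 0 0 1" --pt "-1.02 5.35 0 0 1" --pt "-1.28 6.68 0 0 1"

```text
t: 19.1
tcp_pos: [0.6487, 0.1547, 0.1873]
orientation: [[0.404, 0.915, -0.004], [0.915, -0.404, -0.0], [-0.002, -0.003, -1.0]]
contact_force: [0.2, 0.8, 0.8]
finger_gap: 1.0
grasp_force: 0.0
```

Request:
send_rows --pt "-0.25 1.34 0 0 1" --pt "-0.51 2.68 0 0 1" --pt "-0.51 2.68 0 0 1" --pt "-0.51 2.68 0 0 1" --pt "-0.51 2.68 0 0 1"

```text
t: 19.6
tcp_pos: [0.7146, 0.1101, 0.1881]
orientation: [[0.403, 0.915, -0.003], [0.915, -0.403, 0.0], [-0.001, -0.003, -1.0]]
contact_force: [-0.3, -0.2, 0.9]
finger_gap: 0.997
grasp_force: 0.0
```

Request:
send_rows --pt "0 0 0 0 0.1" --pt "0 0 0 0 0.1" --pt "0 0 0 0 0.1"

```text
t: 19.9
tcp_pos: [0.7155, 0.1102, 0.1902]
orientation: [[0.403, 0.915, 0.001], [0.915, -0.403, 0.0], [0.0, 0.0, -1.0]]
contact_force: [0.7, -0.8, 0.1]
finger_gap: 0.552
grasp_force: 0.0
```

```bash
python3 - <<'E'
from h import *
p=grab("wrist"); save(p,"w4",1.25); print(p["_s"]["tcp_pos"],p["_s"]["orientation"][:,1],p["_s"]["finger_gap"])
t=grab("top"); save(t,"t4",1.25)
c=t["frame"][90:310,140:380,::-1]; cv2.imwrite("pics/t4c.png",cv2.resize(c,None,fx=2.6,fy=2.6))
E
```

```text
[0.71547165 0.11017451 0.19018281] [ 9.15409652e-01 -4.02523218e-01  4.76520337e-04] 0.552275054849439
```

View pics/w4.png

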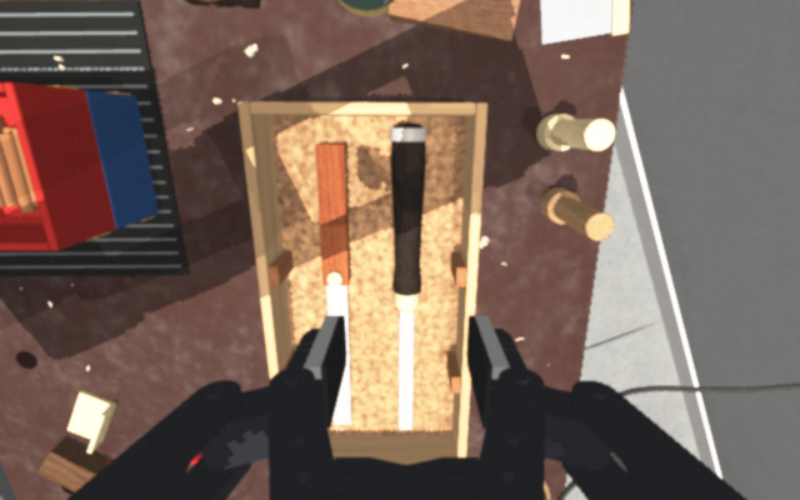

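View pics/t4c.png

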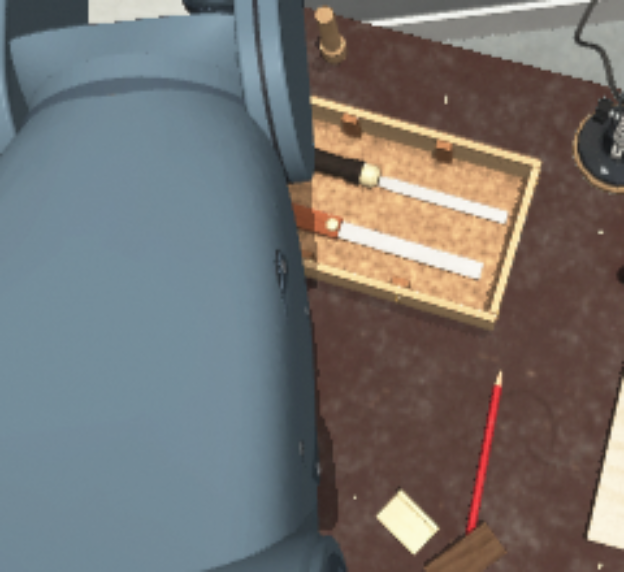

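```bash
python3 - <<'E'
from h import *
np.set_printoptions(precision=4,suppress=True)
p=grab("wrist"); print(p["_s"]["tcp_pos"])
a=toplane(p,np.array([[408,126]])/1.25,.021)[0]; m=toplane(p,np.array([[406.5,210]])/1.25,.02)[0]
f=toplane(p,np.array([[406,308]])/1.25,.021)[0]; b=toplane(p,np.array([[405,428]])/1.25,.009)[0]
print(a,m,f,b); d=(a-b)[:2]; L=np.linalg.norm(d); d/=L; print(L,np.linalg.norm((a-f)[:2]),np.degrees(np.arctan2(d[1],d[0]))-90)
o=a[:2]-.142*d; o2=b[:2]+.143*d; print(o,o2,"grip",(o+o2)/2+.065*d)
for n in ["chisel","bevel"]:
    for r in cams.masks_of(p,n)[:1]: print(n,r["conf"],r["bbox"])
E
```

```text
[0.7157 0.1099 0.1901]
[0.7491 0.1788 0.021 ] [0.7229 0.1218 0.02  ] [0.6888 0.0453 0.021 ] [ 0.634  -0.0771  0.009 ]
0.2806390402949164 0.14648603395945042 -24.222219184677357
[0.6908 0.0493] [0.6926 0.0533] grip [0.7184 0.1106]
chisel 0.81 [311.7, 99.3, 25.4, 242.3]
bevel 0.74 [252.7, 114.4, 27.3, 223.4]
```

Request:
send_rows --pt "0.06 0.07 0.5 0 -0.05" --pt "0.06 0.07 1.5 0 -0.05" --pt "0.06 0.07 2.5 0 -0.05" --pt "0.06 0.07 3.5 0 -0.05" --pt "0.06 0.07 4 0 -0.05" --force 50

```text
t: 20.65
tcp_pos: [0.7163, 0.1101, 0.0649]
orientation: [[0.404, 0.915, -0.006], [0.915, -0.404, -0.0], [-0.002, -0.006, -1.0]]
contact_force: [-0.2, -0.5, 0.1]
finger_gap: 0.473
grasp_force: 0.0
```

Request:
send_rows --pt "0 0 0.4 0 -0.05" --pt "0 0 0.8 0 -0.05" --pt "0 0 1.2 0 -0.05" --pt "0 0 1.5 0 -0.05" --pt "0 0 1.7 0 -0.05"

```text
t: 21.15
tcp_pos: [0.7186, 0.1102, 0.0181]
orientation: [[0.403, 0.915, 0.0], [0.915, -0.403, -0.0], [-0.0, 0.0, -1.0]]
contact_force: [-0.1, 0.5, -1.5]
finger_gap: 0.477
grasp_force: 0.0
```

Request:
send_rows --pt "0 0 0.15 0 -0.05" --pt "0 0 0.28 0 -0.05" --pt "0 0 0.32 0 -0.05" --pt "0 0 0.32 0 -0.05"

```text
t: 21.55
tcp_pos: [0.7186, 0.1101, 0.0091]
orientation: [[0.404, 0.915, 0.0], [0.915, -0.404, -0.0], [0.0, 0.0, -1.0]]
contact_force: [0.7, -0.7, -0.8]
finger_gap: 0.478
grasp_force: 0.0
```

Close and lift; also measure the board from the top view for the placing.

Request:
send_rows --pt "0 0 0 0 -1" --pt "0 0 0 0 -1" --pt "0 0 0 0 -1" --pt "0 0 0 0 -1" --pt "0 0 0 0 -1" --force 60

```text
t: 22.05
tcp_pos: [0.719, 0.1102, 0.0097]
orientation: [[0.404, 0.915, 0.001], [0.915, -0.404, -0.0], [0.0, 0.001, -1.0]]
contact_force: [0.0, 0.0, 5.2]
finger_gap: 0.279
grasp_force: 59.4
```

Request:
send_rows --pt "0 0 -0.2 0 -1" --pt "0 0 -0.5 0 -1" --pt "0 0 -1 0 -1" --pt "0 0 -1.6 0 -1" --pt "0 0 -2.2 0 -1"

```text
t: 22.55
tcp_pos: [0.7186, 0.1101, 0.0765]
orientation: [[0.404, 0.915, 0.0], [0.915, -0.404, -0.0], [0.0, 0.0, -1.0]]
contact_force: [0.7, 0.8, -1.3]
finger_gap: 0.276
grasp_force: 59.0
```

Request:
send_rows --pt "0 0 -0.7 0 -1" --pt "0 0 -1.4 0 -1" --pt "0 0 -2 0 -1" --pt "0 0 -2.3 0 -1" --pt "0 0 -2.3 0 -1"

```text
t: 23.05
tcp_pos: [0.7196, 0.1102, 0.1466]
orientation: [[0.403, 0.915, 0.004], [0.915, -0.403, -0.0], [0.002, 0.004, -1.0]]
contact_force: [0.0, -0.2, -1.8]
finger_gap: 0.276
grasp_force: 59.0
```

```bash
python3 - <<'E'
from h import *
np.set_printoptions(precision=4,suppress=True)
p=grab("wrist"); save(p,"w5",1.25); s=p["_s"]; print(s["tcp_pos"],s["joints"],s["moment"])
t=grab("top")
c=t["frame"][190:360,340:560,::-1]; cv2.imwrite("pics/board.png",cv2.resize(c,None,fx=3.5,fy=3.5,interpolation=cv2.INTER_CUBIC))
E
```

```text
[0.7196 0.1102 0.1466] [-0.0009  0.6321  1.1596 -0.      1.3459  0.4144] [-0.0129 -0.0082 -0.0329]
```

View pics/w5.png

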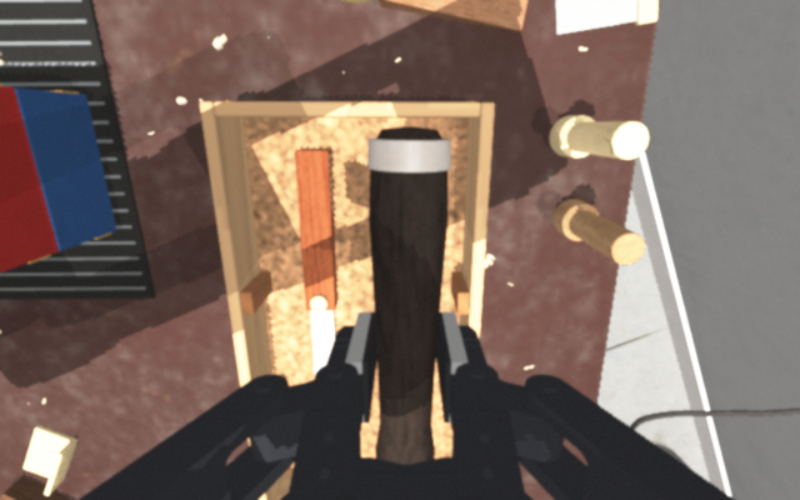

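View pics/board.png

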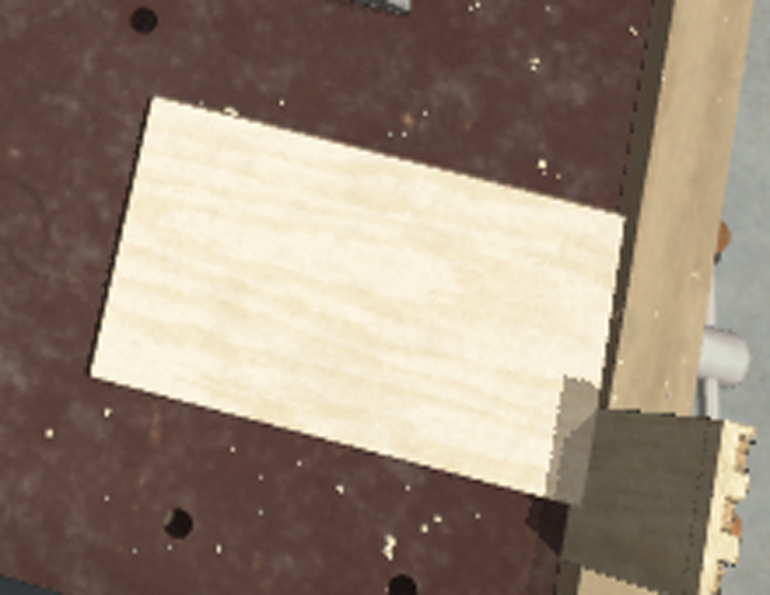

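```bash
python3 - <<'E'
from h import *
from scipy.optimize import least_squares
np.set_printoptions(precision=4,suppress=True)
def R(a): return np.array([[np.cos(a),-np.sin(a)],[np.sin(a),np.cos(a)]])
t=grab("top")
uv=np.array([[152,97],[624,215],[91,376],[584,505]])/3.5+[340,190]; L=np.array([[.101,.17],[.101,-.17],[-.101,.17],[-.101,-.17]])
W=toplane(t,uv,.012)[:,:2]; r=least_squares(lambda q:(L@R(q[2]).T+q[:2]-W).ravel(),[.35,-.3,-.4],loss="soft_l1",f_scale=.003)
print("board",r.x,np.degrees(r.x[2]),r.fun*1000)
p=grab("wrist"); s=p["_s"]; tp=s["tcp_pos"]; e=toplane(p,np.array([[410,128]])/1.25,tp[2]+.011)[0]-tp
o=s["orientation"]; print("cap end rel tool",e@o, tp)
yb=np.degrees(r.x[2]); c=r.x[:2]+[.002,0]; g=c+R(r.x[2])@[0,.065]; print("grip target",g)
tz=.012+.0037
plan([(g[0],g[1],.15,yb,-1,.03,4),(g[0],g[1],tz+.015,yb,-1,.02,4)])
E
```

```text
board [ 0.3446 -0.304  -0.3781] -21.66543060865854 [ 0.9944  0.0226  0.7951 -0.9686 -0.7142  0.9802 -1.0817 -0.0326]
cap end rel tool [ 0.0772  0.0025 -0.0111] [0.7178 0.1101 0.1428]
grip target [ 0.3706 -0.2436]
[[-0.91, -0.34, -0.01, -0.03, -1.0], [-1.82, -0.69, -0.03, -0.05, -1.0], [-2.73, -1.03, -0.04, -0.08, -1.0], [-3.64, -1.37, -0.06, -0.1, -1.0], [-4.55, -1.71, -0.07, -0.13, -1.0]]
[[-0.9, -0.36, -0.02, -0.02, -1.0], [-1.81, -0.71, -0.03, -0.05, -1.0], [-2.71, -1.06, -0.05, -0.07, -1.0], [-3.62, -1.42, -0.06, -0.1, -1.0], [-4.52, -1.77, -0.08, -0.12, -1.0]]
[[-0.9, -0.36, -0.01, -0.03, -1.0], [-1.81, -0.72, -0.03, -0.05, -1.0], [-2.71, -1.09, -0.04, -0.08, -1.0], [-3.61, -1.45, -0.05, -0.1, -1.0], [-4.51, -1.81, -0.07, -0.13, -1.0]]
[[-0.9, -0.37, -0.01, -0.02, -1.0], [-1.8, -0.75, -0.03, -0.05, -1.0], [-1.8, -0.75, -0.03, -0.05, -1.0], [-1.8, -0.75, -0.03, -0.05, -1.0], [-1.8, -0.75, -0.03, -0.05, -1.0]]
[[0.0, 0.0, 0.0, 0.0, -1.0], [0.0, 0.0, 0.66, 0.0, -1.0], [0.0, 0.0, 1.33, 0.0, -1.0], [0.0, 0.0, 1.99, 0.0, -1.0], [0.0, 0.0, 2.65, 0.0, -1.0]]
[[0.0, 0.0, 0.67, 0.0, -1.0], [0.0, 0.0, 1.33, 0.0, -1.0], [0.0, 0.0, 1.33, 0.0, -1.0], [0.0, 0.0, 1.33, 0.0, -1.0], [0.0, 0.0, 1.33, 0.0, -1.0]]
[[0.0, 0.0, 0.0, 0.0, -1.0]]
end [ 0.3705 -0.2437  0.0306] -21.652535144072004
```

```bash
python3 - <<'E'
from h import *
a=-.3781; g=np.array([.3466,-.304])+np.array([[np.cos(a),-np.sin(a)],[np.sin(a),np.cos(a)]])@[.012,.073]; print(g)
plan([(g[0],g[1],.15,-21.7,-1,.033,5),(g[0],g[1],.031,-21.7,-1,.02,3)])
E
```

```text
[ 0.38470075 -0.24058602]
[[-1.01, -0.36, -0.02, -0.03, -1.0], [-2.02, -0.73, -0.03, -0.06, -1.0], [-3.04, -1.09, -0.05, -0.08, -1.0], [-4.05, -1.45, -0.07, -0.11, -1.0], [-5.06, -1.81, -0.08, -0.14, -1.0]]
[[-1.01, -0.38, -0.02, -0.03, -1.0], [-2.01, -0.75, -0.04, -0.06, -1.0], [-3.02, -1.13, -0.05, -0.08, -1.0], [-4.03, -1.5, -0.07, -0.11, -1.0], [-5.03, -1.88, -0.09, -0.14, -1.0]]
[[-1.01, -0.39, -0.01, -0.03, -1.0], [-2.01, -0.77, -0.03, -0.06, -1.0], [-3.01, -1.16, -0.05, -0.08, -1.0], [-4.01, -1.55, -0.06, -0.11, -1.0], [-5.02, -1.93, -0.08, -0.14, -1.0]]
[[0.0, 0.0, 0.0, 0.0, -1.0], [0.0, 0.0, 0.0, 0.0, -1.0], [0.0, 0.0, 0.0, 0.0, -1.0], [0.0, 0.0, 0.0, 0.0, -1.0], [0.0, 0.0, 0.0, 0.0, -1.0]]
[[0.0, 0.0, 0.66, 0.0, -1.0], [0.0, 0.0, 1.32, 0.0, -1.0], [0.0, 0.0, 1.98, 0.0, -1.0], [0.0, 0.0, 2.65, 0.0, -1.0], [0.0, 0.0, 3.31, 0.0, -1.0]]
[[0.0, 0.0, 0.66, 0.0, -1.0], [0.0, 0.0, 0.66, 0.0, -1.0], [0.0, 0.0, 0.66, 0.0, -1.0], [0.0, 0.0, 0.66, 0.0, -1.0]]
end [ 0.38477777 -0.24070685  0.03093582] -21.702535144072005
```

Request:
send_rows --pt "-0.7 -0.25 -0.02 0 -1" --pt "-1.7 -0.6 -0.03 -0.05 -1" --pt "-2.8 -1 -0.05 -0.08 -1" --pt "-3.9 -1.4 -0.07 -0.11 -1" --pt "-5.06 -1.81 -0.08 -0.14 -1"

```text
t: 23.75
tcp_pos: [0.606, -0.0074, 0.1452]
orientation: [[0.392, 0.92, -0.002], [0.92, -0.392, 0.0], [-0.0, -0.002, -1.0]]
contact_force: [-0.0, -0.3, -1.0]
finger_gap: 0.279
grasp_force: 59.1
```

Request:
send_rows --pt "-1.01 -0.38 -0.02 -0.03 -1" --pt "-2.01 -0.75 -0.04 -0.06 -1" --pt "-3.02 -1.13 -0.05 -0.08 -1" --pt "-4.03 -1.5 -0.07 -0.11 -1" --pt "-5.03 -1.88 -0.09 -0.14 -1"

```text
t: 24.25
tcp_pos: [0.495, -0.1241, 0.1483]
orientation: [[0.381, 0.925, -0.001], [0.925, -0.381, 0.001], [0.0, -0.002, -1.0]]
contact_force: [0.3, 0.2, -2.2]
finger_gap: 0.279
grasp_force: 59.1
```

Request:
send_rows --pt "-1.01 -0.39 0 -0.03 -1" --pt "-2.01 -0.77 0 -0.06 -1" --pt "-3.01 -1.16 0 -0.08 -1" --pt "-4.01 -1.55 0 -0.11 -1" --pt "-5.02 -1.93 0 -0.14 -1"

```text
t: 24.75
tcp_pos: [0.3842, -0.241, 0.1484]
orientation: [[0.369, 0.929, -0.001], [0.929, -0.369, 0.001], [0.001, -0.001, -1.0]]
contact_force: [0.7, -0.2, -1.9]
finger_gap: 0.274
grasp_force: 59.1
```

Request:
send_rows --pt "0 0 0 0 -1" --pt "0 0 0 0 -1" --pt "0 0 0.4 0 -1" --pt "0 0 1 0 -1" --pt "0 0 1.7 0 -1"

```text
t: 25.25
tcp_pos: [0.3867, -0.24, 0.0978]
orientation: [[0.369, 0.93, 0.001], [0.93, -0.369, -0.001], [-0.0, 0.001, -1.0]]
contact_force: [0.3, -0.3, -1.9]
finger_gap: 0.272
grasp_force: 59.1
```

Request:
send_rows --pt "0 0 0.7 0 -1" --pt "0 0 1.3 0 -1" --pt "0 0 1.9 0 -1" --pt "0 0 2.1 0 -1" --pt "0 0 2.1 0 -1"

```text
t: 25.75
tcp_pos: [0.3856, -0.2394, 0.0343]
orientation: [[0.369, 0.93, -0.002], [0.93, -0.369, 0.002], [0.001, -0.002, -1.0]]
contact_force: [-0.1, -0.3, -1.6]
finger_gap: 0.276
grasp_force: 59.2
```

Request:
send_rows --pt "0 0 0 0 -1" --pt "0 0 0 0 -1"

```text
t: 25.95
tcp_pos: [0.3863, -0.241, 0.0359]
orientation: [[0.369, 0.929, 0.001], [0.929, -0.369, -0.001], [-0.001, 0.002, -1.0]]
contact_force: [0.6, 0.9, -1.2]
finger_gap: 0.273
grasp_force: 59.2
```

Request:
send_rows --pt "0 0 0.25 0 -1" --pt "0 0 0.5 0 -1" --pt "0 0 0.62 0 -1" --pt "0 0 0.66 0 -1" --pt "0 0 0.66 0 -1"

```text
t: 26.45
tcp_pos: [0.3853, -0.2404, 0.0161]
orientation: [[0.37, 0.929, -0.001], [0.929, -0.37, 0.0], [0.0, -0.001, -1.0]]
contact_force: [-4.3, 3.0, 14.0]
finger_gap: 0.274
grasp_force: 60.9
```

Request:
send_rows --pt "0 0 0 0 0.3" --pt "0 0 0 0 0.3" --pt "0 0 0 0 0.3" --pt "0 0 0 0 0.3" --pt "0 0 0 0 0.3"

```text
t: 26.95
tcp_pos: [0.3856, -0.2407, 0.0152]
orientation: [[0.37, 0.929, -0.0], [0.929, -0.37, 0.0], [0.0, -0.0, -1.0]]
contact_force: [-0.6, -0.1, -0.8]
finger_gap: 0.652
grasp_force: 0.0
```

Request:
send_rows --pt "0 0 0 0 0.6" --pt "0 0 -0.5 0 0.6" --pt "0 0 -1.5 0 1" --pt "0 0 -2.8 0 1" --pt "0 0 -4.2 0 1"

```text
t: 27.45
tcp_pos: [0.385, -0.24, 0.142]
orientation: [[0.37, 0.929, -0.002], [0.929, -0.37, 0.002], [0.001, -0.002, -1.0]]
contact_force: [0.8, -0.1, -1.2]
finger_gap: 0.999
grasp_force: 0.0
```

Request:
send_rows --pt "0 0 -1 0 1" --pt "0 0 -1.8 0 1" --pt "0 0 -1.8 0 1" --pt "0 0 -1.8 0 1" --pt "0 0 -1.8 0 1"

```text
t: 27.95
tcp_pos: [0.385, -0.24, 0.1941]
orientation: [[0.37, 0.929, -0.002], [0.929, -0.37, 0.002], [0.001, -0.002, -1.0]]
contact_force: [0.6, 0.6, -0.8]
finger_gap: 1.002
grasp_force: 0.0
```

```bash
python3 - <<'E'
from h import *
p=grab("wrist"); save(p,"w6",1.25); print(p["_s"]["tcp_pos"],p["_s"]["finger_gap"],p["_s"]["t"])
plan([(.4806,.2718,.21,-23.7,1,.045,4)])
E
```

```text
[ 0.38496552 -0.24000532  0.19405067] 1.0016781565469917 27.95
[[1.42, -0.28, -0.04, 0.03, 1.0], [2.84, -0.56, -0.09, 0.07, 1.0], [4.26, -0.84, -0.13, 0.1, 1.0], [5.68, -1.11, -0.18, 0.13, 1.0], [7.1, -1.39, -0.22, 0.17, 1.0]]
[[1.41, -0.3, -0.05, 0.03, 1.0], [2.83, -0.6, -0.09, 0.06, 1.0], [4.24, -0.9, -0.14, 0.1, 1.0], [5.65, -1.2, -0.18, 0.13, 1.0], [7.07, -1.5, -0.23, 0.16, 1.0]]
[[1.41, -0.32, -0.04, 0.04, 1.0], [2.82, -0.64, -0.09, 0.07, 1.0], [2.82, -0.64, -0.09, 0.07, 1.0], [2.82, -0.64, -0.09, 0.07, 1.0], [2.82, -0.64, -0.09, 0.07, 1.0]]
[[0.0, 0.0, 0.0, 0.0, 1.0]]
end [0.48062593 0.27177449 0.21010725] -23.69974383697544
```

View pics/w6.png

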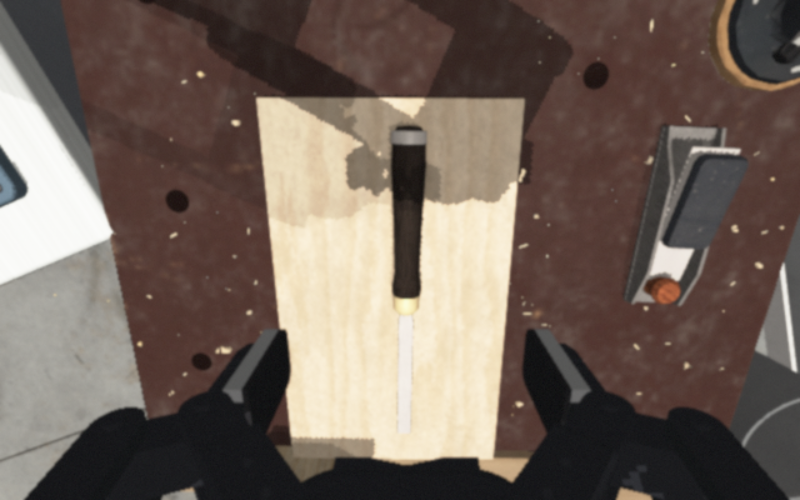

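Request:
send_rows --pt "1.42 -0.28 -0.04 0.03 1" --pt "2.84 -0.56 -0.09 0.07 1" --pt "4.26 -0.84 -0.13 0.1 1" --pt "5.68 -1.11 -0.18 0.13 1" --pt "7.1 -1.39 -0.22 0.17 1"

```text
t: 28.5
tcp_pos: [0.425, -0.0256, 0.2008]
orientation: [[0.384, 0.923, -0.002], [0.923, -0.384, 0.001], [-0.0, -0.002, -1.0]]
contact_force: [1.0, -0.7, -0.4]
finger_gap: 1.001
grasp_force: 0.0
```

Request:
send_rows --pt "1.41 -0.3 -0.05 0.03 1" --pt "2.83 -0.6 -0.09 0.06 1" --pt "4.24 -0.9 -0.14 0.1 1" --pt "5.65 -1.2 -0.18 0.13 1" --pt "7.07 -1.5 -0.23 0.16 1"

```text
t: 29.0
tcp_pos: [0.4648, 0.1875, 0.2074]
orientation: [[0.396, 0.918, -0.002], [0.918, -0.396, -0.001], [-0.001, -0.002, -1.0]]
contact_force: [-0.1, -0.7, 0.3]
finger_gap: 1.004
grasp_force: 0.0
```

Request:
send_rows --pt "1.41 -0.32 -0.04 0.04 1" --pt "2.82 -0.64 -0.09 0.07 1" --pt "2.82 -0.64 -0.09 0.07 1" --pt "2.82 -0.64 -0.09 0.07 1" --pt "2.82 -0.64 -0.09 0.07 1"

```text
t: 29.5
tcp_pos: [0.4807, 0.2701, 0.2104]
orientation: [[0.402, 0.916, -0.002], [0.916, -0.402, -0.001], [-0.002, -0.002, -1.0]]
contact_force: [0.6, -0.4, 0.5]
finger_gap: 0.997
grasp_force: 0.0
```

Request:
send_rows --pt "0 0 0 0 1" --pt "0 0 0 0 1"

```text
t: 29.7
tcp_pos: [0.4814, 0.2699, 0.2115]
orientation: [[0.404, 0.915, -0.0], [0.915, -0.404, -0.0], [-0.0, -0.0, -1.0]]
contact_force: [0.6, 0.1, 0.3]
finger_gap: 1.001
grasp_force: 0.0
```

```bash
python3 - <<'E'
from h import *
p=grab("wrist"); save(p,"w7",1.25); print(p["_s"]["tcp_pos"],p["_s"]["orientation"][:,1])
plan([(.4806,.2718,.0831,-23.8,1,.025,4)])
E
```

```text
[0.48137687 0.26987305 0.21151927] [ 9.14936041e-01 -4.03598859e-01 -3.48893065e-05]
[[0.01, -0.01, 0.71, 0.0, 1.0], [0.01, -0.02, 1.43, 0.0, 1.0], [0.02, -0.02, 2.14, 0.0, 1.0], [0.03, -0.03, 2.86, 0.0, 1.0], [0.04, -0.04, 3.57, 0.0, 1.0]]
[[0.0, -0.01, 0.71, 0.0, 1.0], [0.0, -0.01, 0.71, 0.0, 1.0], [0.0, -0.01, 0.71, 0.0, 1.0], [0.0, -0.01, 0.71, 0.0, 1.0], [0.0, -0.01, 0.71, 0.0, 1.0]]
end [0.48055218 0.27174736 0.08323866] -23.791556049876444
```

View pics/w7.png

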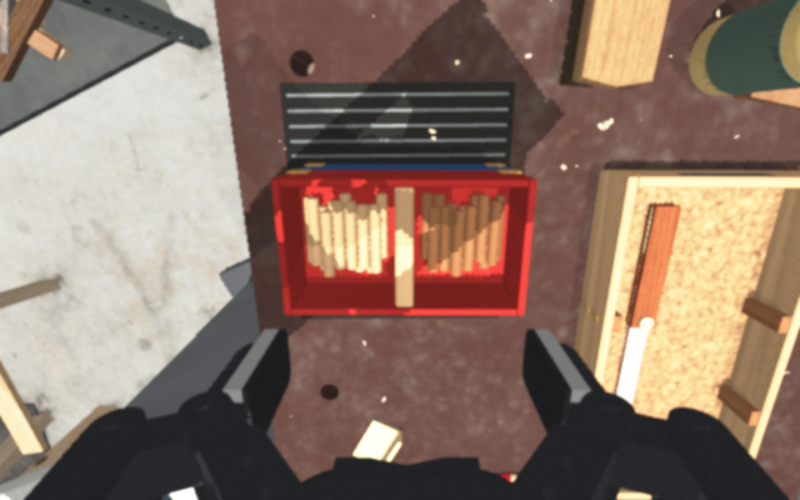

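Request:
send_rows --pt "0.01 -0.01 0.5 0 1" --pt "0.02 -0.02 1.3 0 1" --pt "0.03 -0.03 2.1 0 1" --pt "0.04 -0.04 2.9 0 1" --pt "0.04 -0.04 3.6 0 1"

```text
t: 30.25
tcp_pos: [0.4806, 0.272, 0.1027]
orientation: [[0.403, 0.915, -0.0], [0.915, -0.403, -0.0], [-0.0, -0.0, -1.0]]
contact_force: [0.5, 0.3, 0.6]
finger_gap: 0.997
grasp_force: 0.0
```

Request:
send_rows --pt "0 0 0.4 0 1" --pt "0 0 0.68 0 1" --pt "0 0 0.68 0 1" --pt "0 0 0.68 0 -1" --pt "0 0 0.68 0 -1"

```text
t: 30.75
tcp_pos: [0.4815, 0.2729, 0.0842]
orientation: [[0.402, 0.916, 0.002], [0.916, -0.402, 0.001], [0.001, 0.002, -1.0]]
contact_force: [0.2, 0.9, 0.2]
finger_gap: 0.691
grasp_force: 0.0
```

Request:
send_rows --pt "0 0 0 0 -1" --pt "0 0 0 0 -1" --pt "0 0 0 0 -1" --pt "0 0 0 0 -1" --pt "0 0 0 0 -1"

```text
t: 31.25
tcp_pos: [0.481, 0.2728, 0.0836]
orientation: [[0.402, 0.916, 0.001], [0.916, -0.402, 0.0], [0.001, 0.001, -1.0]]
contact_force: [0.5, 0.1, 3.7]
finger_gap: 0.126
grasp_force: 59.2
```

Request:
send_rows --pt "0 0 0 0 -1" --pt "0 0 0 0 -1"

```text
t: 31.45
tcp_pos: [0.481, 0.2728, 0.0836]
orientation: [[0.402, 0.916, 0.001], [0.916, -0.402, 0.0], [0.001, 0.001, -1.0]]
contact_force: [-0.5, -0.3, 5.8]
finger_gap: 0.133
grasp_force: 59.3
```

```bash
python3 - <<'E'
from h import *
s=readout.sense();print(s["tcp_pos"],s["orientation"][:,1])
q=s["tcp_pos"]
plan([(q[0],q[1],.18,-23.8,-1,.02,2),(.6563,.0485,.18,-23.8,-1,.025,5)])
E
```

```text
[0.48103885 0.27278858 0.0835862 ] [ 9.15701739e-01 -4.01857944e-01  7.20139792e-04]
[[0.0, 0.0, -0.64, 0.0, -1.0], [0.0, 0.0, -1.29, 0.01, -1.0], [0.0, 0.0, -1.93, 0.01, -1.0], [0.0, 0.0, -2.57, 0.02, -1.0], [0.0, 0.0, -3.21, 0.02, -1.0]]
[[0.0, 0.0, 0.0, 0.0, -1.0], [0.0, 0.0, 0.0, 0.0, -1.0], [-0.37, 0.7, 0.0, 0.0, -1.0], [-0.75, 1.39, 0.0, 0.0, -1.0], [-1.12, 2.09, 0.0, 0.0, -1.0]]
[[-0.37, 0.7, 0.0, 0.0, -1.0], [-0.75, 1.39, 0.0, 0.0, -1.0], [-1.12, 2.09, 0.0, 0.0, -1.0], [-1.5, 2.79, 0.0, 0.0, -1.0], [-1.87, 3.48, 0.0, 0.0, -1.0]]
[[-0.37, 0.7, 0.0, 0.0, -1.0], [-0.75, 1.4, 0.0, 0.0, -1.0], [-1.12, 2.09, 0.0, 0.0, -1.0], [-1.49, 2.79, 0.0, 0.0, -1.0], [-1.49, 2.79, 0.0, 0.0, -1.0]]
[[0.0, 0.0, 0.0, 0.0, -1.0], [0.0, 0.0, 0.0, 0.0, -1.0], [0.0, 0.0, 0.0, 0.0, -1.0], [0.0, 0.0, 0.0, 0.0, -1.0]]
end [0.65629621 0.04862601 0.1798862 ] -23.79438551569246
```

Request:
send_rows --pt "0 0 -0.3 0 -1" --pt "0 0 -0.8 0 -1" --pt "0 0 -1.5 0 -1" --pt "0 0 -2.3 0.02 -1" --pt "0 0 -3 0.02 -1"

```text
t: 31.95
tcp_pos: [0.4802, 0.2725, 0.1739]
orientation: [[0.404, 0.915, -0.001], [0.915, -0.404, -0.0], [-0.001, -0.001, -1.0]]
contact_force: [-0.5, 0.2, -1.4]
finger_gap: 0.131
grasp_force: 58.5
```

Request:
send_rows --pt "0 0 -0.2 0 -1" --pt "0 0 -0.2 0 -1" --pt "-0.34 0.7 -0.2 0 -1" --pt "-0.72 1.39 -0.2 0 -1" --pt "-1.09 2.09 -0.2 0 -1"

```text
t: 32.45
tcp_pos: [0.5241, 0.2167, 0.1772]
orientation: [[0.403, 0.915, -0.003], [0.915, -0.403, -0.001], [-0.002, -0.003, -1.0]]
contact_force: [-0.3, 0.5, -1.6]
finger_gap: 0.13
grasp_force: 58.7
```

Request:
send_rows --pt "-0.37 0.7 0 0 -1" --pt "-0.75 1.39 0 0 -1" --pt "-1.12 2.09 0 0 -1" --pt "-1.5 2.79 0 0 -1" --pt "-1.87 3.48 0 0 -1"

```text
t: 32.95
tcp_pos: [0.5972, 0.123, 0.1769]
orientation: [[0.404, 0.915, -0.004], [0.915, -0.404, -0.0], [-0.002, -0.003, -1.0]]
contact_force: [0.5, 0.3, -1.2]
finger_gap: 0.127
grasp_force: 58.7
```

Request:
send_rows --pt "-0.37 0.7 0 0 -1" --pt "-0.75 1.4 0 0 -1" --pt "-1.12 2.09 0 0 -1" --pt "-1.45 2.7 0 0 -1" --pt "-1.49 2.79 0 0 -1"

```text
t: 33.45
tcp_pos: [0.6566, 0.047, 0.1766]
orientation: [[0.406, 0.914, -0.003], [0.914, -0.406, -0.001], [-0.002, -0.002, -1.0]]
contact_force: [0.4, -0.8, -1.8]
finger_gap: 0.129
grasp_force: 58.7
```

Request:
send_rows --pt "0 0 0 0 -1" --pt "0 0 0 0 -1" --pt "0 0 0 0 -1" --pt "0 0 0 0 -1"

```text
t: 33.85
tcp_pos: [0.6558, 0.0502, 0.1792]
orientation: [[0.403, 0.915, -0.0], [0.915, -0.403, 0.0], [0.0, -0.0, -1.0]]
contact_force: [-0.2, -0.2, -1.3]
finger_gap: 0.126
grasp_force: 58.7
```

```bash
python3 - <<'E'
from h import *
s=readout.sense();print(s["tcp_pos"],s["orientation"][:,1])
plan([(.6567,.0495,.086,-23.8,-1,.02,5)])
E
```

```text
[0.65582249 0.05020328 0.1791815 ] [ 9.15409835e-01 -4.02523029e-01 -2.10116364e-04]
[[0.0, 0.01, 0.62, 0.0, -1.0], [0.0, 0.01, 1.24, 0.01, -1.0], [-0.01, 0.02, 1.86, 0.01, -1.0], [-0.01, 0.03, 2.48, 0.01, -1.0], [-0.01, 0.04, 3.11, 0.01, -1.0]]
[[0.0, 0.0, 0.0, 0.0, -1.0], [0.0, 0.0, 0.0, 0.0, -1.0], [0.0, 0.0, 0.0, 0.0, -1.0], [0.0, 0.0, 0.0, 0.0, -1.0], [0.0, 0.0, 0.0, 0.0, -1.0]]
end [0.65680023 0.04944563 0.0858815 ] -23.78600083020814
```

Request:
send_rows --pt "0 0.01 0.5 0 -1" --pt "0 0.01 1.1 0 -1" --pt "-0.01 0.02 1.8 0 -1" --pt "-0.01 0.03 2.4 0 -1" --pt "-0.01 0.04 2.9 0 -1"

```text
t: 34.35
tcp_pos: [0.6568, 0.0491, 0.0912]
orientation: [[0.403, 0.915, -0.001], [0.915, -0.403, 0.0], [-0.0, -0.001, -1.0]]
contact_force: [-0.3, 0.4, -1.9]
finger_gap: 0.13
grasp_force: 58.9
```

Request:
send_rows --pt "0 0 0.15 0 -1" --pt "0 0 0.2 0 -1" --pt "0 0 0.2 0 -1" --pt "0 0 0.2 0 -1"

```text
t: 34.75
tcp_pos: [0.658, 0.0485, 0.0872]
orientation: [[0.403, 0.915, 0.002], [0.915, -0.403, -0.0], [0.001, 0.002, -1.0]]
contact_force: [0.7, -0.7, -1.5]
finger_gap: 0.123
grasp_force: 58.8
```

```bash
python3 - <<'E'
from h import *
plan([(.6567,.0495,.0702,-23.8,-1,.004,2)])
E
```

```text
[[0.0, -0.01, 0.11, 0.0, -1.0], [0.01, -0.02, 0.23, 0.0, -1.0], [0.01, -0.03, 0.34, 0.0, -1.0], [0.01, -0.04, 0.45, 0.0, -1.0], [0.01, -0.05, 0.57, 0.0, -1.0]]
[[0.0, 0.0, 0.0, 0.0, -1.0], [0.0, 0.0, 0.0, 0.0, -1.0]]
end [0.65674482 0.04939481 0.07012439] -23.793906845489246
```

Request:
send_rows --pt "0.01 -0.03 0.11 0 -1" --pt "0.01 -0.04 0.23 0 -1" --pt "0.01 -0.04 0.34 0 -1" --pt "0.01 -0.05 0.45 0 -1" --pt "0.01 -0.05 0.56 0 -1"

```text
t: 35.25
tcp_pos: [0.6559, 0.0494, 0.0706]
orientation: [[0.403, 0.915, 0.0], [0.915, -0.403, -0.0], [-0.0, 0.0, -1.0]]
contact_force: [-9.2, 0.2, 25.4]
finger_gap: 0.126
grasp_force: 62.5
```

Request:
send_rows --pt "0 0 0 0 -1" --pt "0 0 0 0 -1" --pt "0 0 0 0 -1"

```text
t: 35.55
tcp_pos: [0.6559, 0.0494, 0.0706]
orientation: [[0.403, 0.915, 0.0], [0.915, -0.403, -0.0], [0.0, 0.0, -1.0]]
contact_force: [-3.4, 0.6, 7.4]
finger_gap: 0.124
grasp_force: 60.1
```

Request:
send_rows --pt "0 0 0 0 1" --pt "0 0 0 0 1" --pt "0 0 0 0 1" --pt "0 0 0 0 1" --pt "0 0 0 0 1"

```text
t: 36.05
tcp_pos: [0.656, 0.0494, 0.0691]
orientation: [[0.404, 0.915, -0.0], [0.915, -0.404, 0.0], [-0.0, -0.0, -1.0]]
contact_force: [-0.1, -0.5, -0.1]
finger_gap: 0.959
grasp_force: 0.0
```

Request:
send_rows --pt "0 0 0 0 1" --pt "0 0 -0.4 0 1" --pt "0 0 -1.2 0 1" --pt "0 0 -2.2 0 1" --pt "0 0 -3 0 1"

```text
t: 36.55
tcp_pos: [0.6565, 0.0494, 0.1619]
orientation: [[0.403, 0.915, 0.002], [0.915, -0.403, -0.0], [0.001, 0.002, -1.0]]
contact_force: [1.6, -0.0, -0.4]
finger_gap: 0.999
grasp_force: 0.0
```

```bash
python3 - <<'E'
from h import *
plan([(.4815,.2725,.16,-23.6,1,.045,3)],start=(.656,.0494,.1606,-23.8))
E
```

```text
[[0.64, -1.19, 0.0, -0.01, 1.0], [1.27, -2.38, 0.01, -0.01, 1.0], [1.91, -3.57, 0.01, -0.02, 1.0], [2.55, -4.76, 0.01, -0.02, 1.0], [3.18, -5.95, 0.01, -0.03, 1.0]]
[[0.64, -1.18, 0.01, 0.0, 1.0], [1.28, -2.37, 0.01, -0.01, 1.0], [1.28, -2.37, 0.01, -0.01, 1.0], [1.28, -2.37, 0.01, -0.01, 1.0], [1.28, -2.37, 0.01, -0.01, 1.0]]
end [0.4814535  0.27241655 0.16      ] -23.6
```

Request:
send_rows --pt "0.64 -1.19 0 0 1" --pt "1.27 -2.38 0 0 1" --pt "1.91 -3.57 0 0 1" --pt "2.55 -4.76 0 0 1" --pt "3.18 -5.95 0 0 1"

```text
t: 37.05
tcp_pos: [0.5304, 0.2099, 0.1605]
orientation: [[0.404, 0.915, 0.001], [0.915, -0.404, 0.0], [0.001, 0.001, -1.0]]
contact_force: [0.7, 1.4, 0.4]
finger_gap: 1.002
grasp_force: 0.0
```

Request:
send_rows --pt "0.64 -1.18 0 0 1" --pt "1.2 -2.3 0 0 1" --pt "1.28 -2.37 0 0 1" --pt "1.28 -2.37 0 0 1" --pt "1.28 -2.37 0 0 1"

```text
t: 37.55
tcp_pos: [0.4826, 0.2721, 0.1599]
orientation: [[0.404, 0.915, 0.001], [0.915, -0.404, -0.0], [0.001, 0.001, -1.0]]
contact_force: [0.1, -0.7, 0.5]
finger_gap: 1.003
grasp_force: 0.0
```

Request:
send_rows --pt "0 0 0 0 1" --pt "0 0 0 0 1" --pt "0 0 0.6 0 1" --pt "0 0 1.5 0 1" --pt "0 0 2.4 0 1"

```text
t: 38.05
tcp_pos: [0.4827, 0.2719, 0.0869]
orientation: [[0.405, 0.914, 0.001], [0.914, -0.405, 0.0], [0.001, 0.001, -1.0]]
contact_force: [-0.0, -0.0, 0.4]
finger_gap: 1.001
grasp_force: 0.0
```

```bash
python3 - <<'E'
from h import *
s=readout.sense(); print(s["tcp_pos"])
plan([(.4815,.2725,.0322,-23.7,1,.02,4)])
E
```

```text
[0.48265793 0.27193538 0.08690667]
[[0.0, -0.01, 0.61, -0.01, 1.0], [0.0, -0.03, 1.22, -0.02, 1.0], [0.0, -0.04, 1.82, -0.04, 1.0], [0.0, -0.04, 1.82, -0.04, 1.0], [0.0, -0.04, 1.82, -0.04, 1.0]]
[[0.0, 0.0, 0.0, 0.0, 1.0], [0.0, 0.0, 0.0, 0.0, 1.0]]
end [0.48156068 0.27242122 0.03230667] -23.682776950391105
```

Request:
send_rows --pt "0 -0.02 0.6 0 1" --pt "0 -0.03 1.2 0 1" --pt "0 -0.04 1.7 0 1" --pt "0 -0.04 1.82 0 1" --pt "0 -0.04 1.82 0 1"

```text
t: 38.55
tcp_pos: [0.4805, 0.2724, 0.0322]
orientation: [[0.404, 0.915, -0.001], [0.915, -0.404, -0.0], [-0.001, -0.001, -1.0]]
contact_force: [0.5, 0.1, 0.9]
finger_gap: 1.001
grasp_force: 0.0
```

Request:
send_rows --pt "0 0 0 0 1" --pt "0 0 0 0 -1" --pt "0 0 0 0 -1" --pt "0 0 0 0 -1" --pt "0 0 0 0 -1"

```text
t: 39.05
tcp_pos: [0.4807, 0.2731, 0.033]
orientation: [[0.403, 0.915, 0.0], [0.915, -0.403, 0.0], [0.0, 0.0, -1.0]]
contact_force: [1.0, 1.0, -0.7]
finger_gap: 0.334
grasp_force: 0.0
```

Request:
send_rows --pt "0 0 0 0 -1" --pt "0 0 0 0 -1" --pt "0 0 0 0 -1" --pt "0 0 0 0 -1" --pt "0 0 0 0 -1"

```text
t: 39.55
tcp_pos: [0.4807, 0.2731, 0.033]
orientation: [[0.403, 0.915, 0.0], [0.915, -0.403, 0.0], [0.0, 0.0, -1.0]]
contact_force: [-1.7, 0.2, 6.1]
finger_gap: 0.129
grasp_force: 59.5
```

Request:
send_rows --pt "0 0 -0.3 0 -1" --pt "0 0 -0.8 0 -1" --pt "0 0 -1.5 0 -1" --pt "0 0 -2.2 0 -1" --pt "0 0 -2.9 0 -1"

```text
t: 40.05
tcp_pos: [0.4795, 0.2727, 0.1197]
orientation: [[0.404, 0.915, -0.003], [0.915, -0.404, -0.001], [-0.002, -0.002, -1.0]]
contact_force: [-0.2, 0.2, -5.7]
finger_gap: 0.128
grasp_force: 58.7
```

Request:
send_rows --pt "0 0 -0.7 0 -1" --pt "0 0 -1.4 0 -1" --pt "0 0 -2 0 -1" --pt "0 0 -2.1 0 -1" --pt "0 0 -2.1 0 -1"

```text
t: 40.55
tcp_pos: [0.4803, 0.2729, 0.1824]
orientation: [[0.404, 0.915, -0.0], [0.915, -0.404, -0.0], [-0.0, -0.0, -1.0]]
contact_force: [0.4, 0.5, -5.2]
finger_gap: 0.129
grasp_force: 59.0
```

```bash
python3 - <<'E'
from h import *
s=readout.sense(); print(s["tcp_pos"])
plan([(.6178,-.0385,.181,-23.8,-1,.026,5)])
E
```

```text
[0.48025216 0.27294546 0.18242445]
[[-0.55, 0.6, 0.0, 0.0, -1.0], [-1.09, 1.2, 0.01, 0.0, -1.0], [-1.64, 1.8, 0.01, 0.0, -1.0], [-2.19, 2.4, 0.01, 0.0, -1.0], [-2.73, 2.99, 0.02, 0.0, -1.0]]
[[-0.55, 0.6, 0.0, 0.0, -1.0], [-1.09, 1.2, 0.0, 0.0, -1.0], [-1.64, 1.8, 0.01, 0.0, -1.0], [-2.19, 2.4, 0.01, 0.0, -1.0], [-2.73, 3.0, 0.01, 0.0, -1.0]]
[[-0.55, 0.6, 0.01, 0.0, -1.0], [-1.1, 1.2, 0.01, 0.0, -1.0], [-1.64, 1.8, 0.01, 0.0, -1.0], [-2.19, 2.39, 0.02, 0.0, -1.0], [-2.19, 2.39, 0.02, 0.0, -1.0]]
[[0.0, 0.0, 0.0, 0.0, -1.0], [0.0, 0.0, 0.0, 0.0, -1.0], [0.0, 0.0, 0.0, 0.0, -1.0], [0.0, 0.0, 0.0, 0.0, -1.0]]
end [ 0.61766339 -0.0384873   0.18092445] -23.799260574364066
```

Request:
send_rows --pt "-0.4 0.44 0 0 -1" --pt "-1 1.1 0 0 -1" --pt "-1.6 1.75 0.01 0 -1" --pt "-2.19 2.4 0.01 0 -1" --pt "-2.73 2.99 0.02 0 -1"

```text
t: 41.05
tcp_pos: [0.5288, 0.1607, 0.1801]
orientation: [[0.404, 0.915, -0.004], [0.915, -0.404, -0.0], [-0.002, -0.003, -1.0]]
contact_force: [-0.8, 0.4, -5.0]
finger_gap: 0.131
grasp_force: 59.0
```

Request:
send_rows --pt "-0.55 0.6 0 0 -1" --pt "-1.09 1.2 0 0 -1" --pt "-1.64 1.8 0.01 0 -1" --pt "-2.19 2.4 0.01 0 -1" --pt "-2.73 3 0.01 0 -1"

```text
t: 41.55
tcp_pos: [0.5779, 0.0498, 0.1796]
orientation: [[0.404, 0.915, -0.004], [0.915, -0.404, 0.0], [-0.001, -0.004, -1.0]]
contact_force: [0.8, 0.7, -4.3]
finger_gap: 0.127
grasp_force: 58.9
```

Request:
send_rows --pt "-0.55 0.6 0 0 -1" --pt "-1.1 1.2 0 0 -1" --pt "-1.64 1.8 0 0 -1" --pt "-2.1 2.3 0 0 -1" --pt "-2.19 2.39 0 0 -1"

```text
t: 42.05
tcp_pos: [0.6182, -0.0408, 0.1801]
orientation: [[0.406, 0.914, -0.002], [0.914, -0.406, -0.0], [-0.001, -0.002, -1.0]]
contact_force: [-0.0, -0.4, -4.2]
finger_gap: 0.124
grasp_force: 59.1
```

Request:
send_rows --pt "0 0 0 0 -1" --pt "0 0 0 0 -1" --pt "0 0 0 0 -1" --pt "0 0 0 0 -1"

```text
t: 42.45
tcp_pos: [0.6177, -0.0374, 0.1819]
orientation: [[0.402, 0.915, -0.0], [0.915, -0.402, 0.0], [0.0, -0.0, -1.0]]
contact_force: [-1.1, 0.2, -5.1]
finger_gap: 0.129
grasp_force: 59.0
```

```bash
python3 - <<'E'
from h import *
s=readout.sense(); print(s["tcp_pos"])
plan([(.6178,-.0383,.087,-23.8,-1,.02,4)])
E
```

```text
[ 0.6176872  -0.03740565  0.18193148]
[[-0.01, 0.0, 0.63, 0.0, -1.0], [-0.01, 0.01, 1.27, 0.01, -1.0], [-0.02, 0.01, 1.9, 0.01, -1.0], [-0.02, 0.01, 2.53, 0.01, -1.0], [-0.03, 0.02, 3.16, 0.01, -1.0]]
[[0.0, 0.0, 0.0, 0.0, -1.0], [0.0, 0.0, 0.0, 0.0, -1.0], [0.0, 0.0, 0.0, 0.0, -1.0], [0.0, 0.0, 0.0, 0.0, -1.0]]
end [ 0.61787423 -0.03847102  0.08713148] -23.78300437164938
```

Request:
send_rows --pt "-0.01 0 0.5 0 -1" --pt "-0.01 0.01 1.1 0 -1" --pt "-0.02 0.01 1.8 0 -1" --pt "-0.02 0.01 2.4 0 -1" --pt "-0.03 0.02 2.9 0 -1"

```text
t: 42.95
tcp_pos: [0.6176, -0.0387, 0.0939]
orientation: [[0.403, 0.915, -0.001], [0.915, -0.403, 0.0], [-0.0, -0.001, -1.0]]
contact_force: [-0.2, 0.3, -4.7]
finger_gap: 0.129
grasp_force: 59.1
```

Request:
send_rows --pt "0 0 0.15 0 -1" --pt "0 0 0.25 0 -1" --pt "0 0 0.25 0 -1" --pt "0 0 0.25 0 -1"

```text
t: 43.35
tcp_pos: [0.6188, -0.0395, 0.0883]
orientation: [[0.403, 0.915, 0.002], [0.915, -0.403, -0.0], [0.0, 0.002, -1.0]]
contact_force: [0.6, -0.4, -4.8]
finger_gap: 0.127
grasp_force: 59.0
```

```bash
python3 - <<'E'
from h import *
s=readout.sense(); print(s["tcp_pos"])
plan([(.6178,-.0384,.0702,-23.8,-1,.004,2)])
E
```

```text
[ 0.61879894 -0.03948261  0.08833575]
[[0.0, -0.01, 0.12, 0.0, -1.0], [0.01, -0.02, 0.24, 0.0, -1.0], [0.01, -0.03, 0.36, 0.0, -1.0], [0.02, -0.04, 0.48, 0.0, -1.0], [0.02, -0.05, 0.6, 0.0, -1.0]]
[[0.0, 0.0, 0.0, 0.0, -1.0], [0.0, 0.0, 0.0, 0.0, -1.0]]
end [ 0.61766837 -0.03832857  0.07033575] -23.787152519488092
```

Request:
send_rows --pt "0.01 -0.03 0.12 0 -1" --pt "0.01 -0.04 0.24 0 -1" --pt "0.02 -0.04 0.36 0 -1" --pt "0.02 -0.05 0.48 0 -1" --pt "0.02 -0.05 0.58 0 -1"

```text
t: 43.85
tcp_pos: [0.6168, -0.0383, 0.07]
orientation: [[0.403, 0.915, -0.0], [0.915, -0.403, 0.0], [-0.0, -0.0, -1.0]]
contact_force: [-8.9, 1.1, 19.3]
finger_gap: 0.126
grasp_force: 62.7
```

Request:
send_rows --pt "0 0 0 0 -1" --pt "0 0 0 0 -1" --pt "0 0 0 0 -1"

```text
t: 44.15
tcp_pos: [0.6169, -0.0383, 0.0701]
orientation: [[0.403, 0.915, -0.0], [0.915, -0.403, -0.0], [-0.0, -0.0, -1.0]]
contact_force: [-1.6, 0.2, -1.5]
finger_gap: 0.131
grasp_force: 59.6
```

Seated at the expected height; release, retreat, and check.

Request:
send_rows --pt "0 0 0 0 1" --pt "0 0 0 0 1" --pt "0 0 0 0 1" --pt "0 0 0 0 1" --pt "0 0 0 0 1"

```text
t: 44.65
tcp_pos: [0.6172, -0.0383, 0.07]
orientation: [[0.404, 0.915, 0.0], [0.915, -0.404, -0.0], [0.0, 0.0, -1.0]]
contact_force: [0.4, -0.8, 0.7]
finger_gap: 0.961
grasp_force: 0.0
```

Request:
send_rows --pt "0 0 0 0 1" --pt "0 0 -0.4 0 1" --pt "0 0 -1.2 0 1" --pt "0 0 -2.2 0 1" --pt "0 0 -3 0 1"

```text
t: 45.15
tcp_pos: [0.6175, -0.0384, 0.1624]
orientation: [[0.403, 0.915, 0.002], [0.915, -0.403, -0.0], [0.0, 0.002, -1.0]]
contact_force: [0.3, -0.5, -1.0]
finger_gap: 0.996
grasp_force: 0.0
```

Request:
send_rows --pt "0 0 -1 0 1" --pt "0 0 -2 0 1" --pt "0 0 -3 0 1" --pt "0 0 -3 0 1" --pt "0 0 -3 0 1"

```text
t: 45.65
tcp_pos: [0.6173, -0.0384, 0.2514]
orientation: [[0.404, 0.915, 0.002], [0.915, -0.404, -0.001], [0.0, 0.002, -1.0]]
contact_force: [-0.5, -0.3, -0.5]
finger_gap: 0.997
grasp_force: 0.0
```

Request:
send_rows --pt "0 0 0 0 1" --pt "0 0 0 0 1" --pt "0 0 0 0 1"

```text
t: 45.95
tcp_pos: [0.6165, -0.0382, 0.2487]
orientation: [[0.404, 0.915, -0.002], [0.915, -0.404, 0.001], [-0.0, -0.002, -1.0]]
contact_force: [-0.4, 0.2, 0.7]
finger_gap: 1.0
grasp_force: 0.0
```

```bash
python3 - <<'E'
from h import *
p=grab("wrist"); save(p,"w8",1.25); print(p["_s"]["tcp_pos"],p["_s"]["t"])
E
```

```text
[ 0.61647774 -0.03820085  0.24866935] 45.95
```

View pics/w8.png

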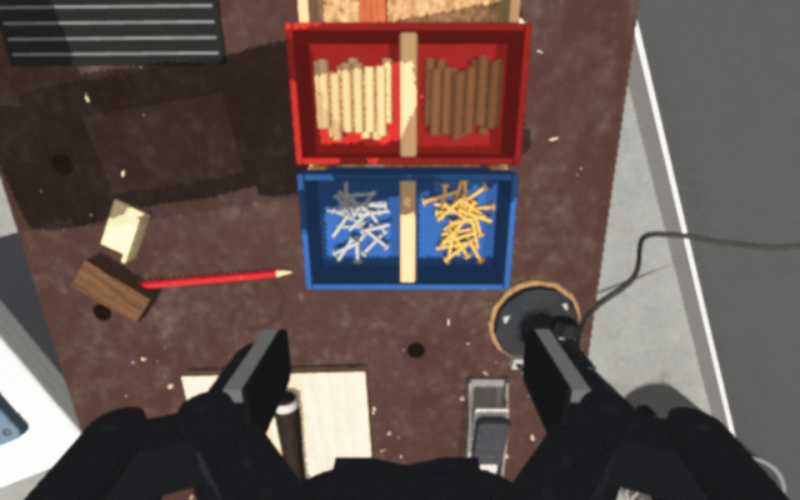

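Both trays sit level and square in their own bays (red at ~(408,93), blue at ~(408,231)), matching the first view, and the chisel is on the board.

```bash
python3 -c "
from h import *
print(ctrl.hand_in())"
```

```text
the job is handed in; nothing more can be done
None
```

The job is handed in: by my own checks both trays are back and seated in their original bays, the chisel lies along the middle of the board, and the bevel was left in the tote. The hand-in returned no verdict.

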